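# Weigh the next centrifuge bucket on the spring scale and mark its reading

## Robot

A 7-joint arm with a two-finger parallel gripper is mounted at the origin on the work surface. World frame = base frame: x ahead of the robot, y to its left, z up, the work surface at z = 0. Lengths are in m, angles in rad, forces in N, time in s.
With the tool pointing down it reaches from about 0.425 to 0.875 m from the base axis. Payload 8.4 kg.
Tool frame: the origin (TCP) lies between the finger pads; the fingertips stand 17 mm ahead of it and the grasp point (between the pads) lies 2 mm behind it; z points along the fingers, y is the direction in which the jaws open and shut (so a half turn about z gives the same grasp; the last joint's range is limited). The gripper opens to 85 mm and grips with 20 to 120 N. Pads are 22 mm wide; open, the fingers measure 114 mm over their backs; the gripper's body (76 mm by 85 mm) begins 54 mm behind the grasp point. The pads swing forward as they close: fully open they stand 13 mm farther back than shut.
Start: joints at [-1.223, 0.333, 0.04, 1.465, -0.013, 1.343, -0.059], TCP at [0.281, 0.586, 0.248] pointing down, gripper open.
Joint ranges: [-2.58, 2.58], [-0.38, 2.09], [-1.3, 1.39], [0.25, 2.4], [-1.5, 4.64], [0.08, 2.09], [-2.65, 2.65]. Speed limits (rad/s): [2.22, 2.22, 2.79, 2.79, 3.14, 3.14, 3.14].

## Interface

Orientations are given as a unit quaternion [x, y, z, w].
In Python, from plant import monitor, eyes, workorder, finder gives the robot as it stands. The module is installed in compiled form; this text tells all that it offers.
- The arm moves only by the shell command python3 -m inch 'ROWS'. ROWS is JSON, a list of rows, each a list of 7 numbers: the turn, a rotation vector about the tool's x, y, z as a fraction of full scale, then the shift along the tool's x, y, z as a fraction of full scale, then the gripper's target within -1 to 1 (shut at 1, half-way at 0, fully open at -1). A call has 1 to 8 rows; each row shifts and turns the commanded pose from where the row before left it, along the tool's axes as they then stand; what a row does not reach is not made up. Full scale, the value 1, is 2.5 cm for a shift and 6 degrees for a turn. A row lasts 1/8 s, in which the tool goes at most 62.5 mm and 10.7 degrees, less where a joint would pass 70% of its speed; a pose out of reach is approached as far as the arm can. A call with a number of a shift or a turn outside -1 to 1 is refused whole. A call with a gripper value outside its range is refused whole. The fingers move at their own pace and stop on an object; the grip force is fixed at half the most. Time passes only in rows, so rows that do not move let the fingers close. It gives the time, the measured TCP pose, the force and the opening at its end, in the units of the state.
- monitor.observe(): the state, without advancing time (a new reading comes with each control period).
- eyes.capture(name): name is "side" or "top" or "wrist"; returns the picture (400x640x3 uint8, red, green, blue); there is no depth.
- eyes.camera_info(name): a dict with "fx", "fy", "cx", "cy" (pixels), "distortion" ([k1, k2, p1, p2, k3] as OpenCV has them; the pictures are not rectified), "world_from_camera" (4x4, takes a point from camera to world coordinates). Camera axes: x right, y down, z forward; pixel columns grow to the right and rows downward; lengths in m; the calibration is good to about 2 mm. A picture is of the moment at which its call begins: read the wrist's pose just before it. camera_info takes no time and is no camera call; for the wrist camera it gives the pose at the moment of the call.
- workorder.finish_job(): hands the job in, once; it reports no verdict.
Trained networks look in the newest picture that a camera, given by its name, has taken for a name from the list of things; names that differ only in an ending like _2 or _b are one class to them, and where a whole thing is asked for, a point or a joint stands for the part that bears it (a point fixed in the world has none). Each returns a list of dicts, best first, with "p" (0 to 1); they miss things now and then, are a little off and sometimes report something else, mostly with a low value. They report only what shows in the picture. A call takes as long as a camera call.
- finder.find_in(thing, camera): "rect" ([left, top, width, height] in pixels, round what is visible of it).
- finder.masks_of(thing, camera): "mask" (400x640 bool, what is visible of it) and "rect" ([left, top, width, height] in pixels, round what is visible of it).
- finder.place_of(thing, camera): "pixel" ([column, row] in pixels: a listed point, or the origin of a listed thing).
The state is a dict: "t": time; "joints": joint angles; "joint_vel": joint speeds; "effort": joint torques, N m; "tool_pos": TCP position; "orientation": TCP orientation; "ft_force": force on the tool from outside, world axes, zero at the start; "ft_torque": the same for the moment, N m; "gripper_width": opening from 0.0 (shut) to 1.0 (fully open).
Only numpy, scipy, OpenCV 4.12 (cv2) and the standard library are available. Lean on these libraries where they do the work, as an engineer would, in place of code of your own. Each camera call takes 0.05 s, during which the arm holds its last target.

## Task

Take the square bucket off the spring scale and stand it upright in the low tray, then hang the tall round bucket by its bail from the scale's hook, lowering it gently so that the scale never runs down to its bottom stop. Let go and let it settle, then slide the scale's marker down until its index is level with the pointer, leaving the bucket hanging free and still. Do not push the other things on the bench about.

Things in the scene. Friction and masses are not known exactly. Their poses are not given: they have to be found in the camera images.
- stand: Spring scale, fixed. Aluminium column 30 x 40 mm, 372 mm tall, on a grey foot plate 110 x 160 x 16 mm (from 40 mm in front of the column's axis to 70 mm behind it). Origin: on the column's axis at bench level. Its -x axis points from column to hook (towards the robot, within about 17 degrees); the marker is on its +y side. The sprung carriage with the hook rides on the column's front.
- carriage (a joint): How far the sprung carriage (hook and pointer) is pulled down, m: 0 unloaded, 0.115 at the bottom stop. 100 N/m, so about 1 mm per 10 g hung; lightly damped, settles in 2 to 3 s. It follows a bucket up as that is raised, until it is back at 0. At the start the square bucket hangs on it (about 0.049).
- hook_saddle (a point): Top of the 8 mm round wire in the bottom of the hook, in the middle of a 16 mm level saddle; moves with the carriage. 108 mm in front of the column's axis (stand -x), 254 mm above the bench unloaded. From here a wire arm runs back to the carriage, its top 12 mm higher than this point. A bail bar goes over the tip from the robot's side, the arm passing through the bail's window.
- hook_tip (a point): Highest point of the hook's upturned open end, 24 mm further from the column than the saddle point and 20 mm higher (132 mm in front of the column's axis, 274 mm above the bench unloaded).
- pointer (a point): Tip of the scale's flat steel pointer, 3 mm thick, which sticks out sideways (stand +y) from the carriage past the column; this point moves with the carriage, 250 mm above the bench when unloaded.
- marker (a joint): How far the marker is slid down the column, in m, 0 (top) to 0.105. It stays where it is left (about 2.5 N of friction). Marker index and pointer are level when this equals joint carriage. Starts near the top.
- marker_index (a point): Tip of the marker's thin steel index blade, just outside the pointer's tip; moves with the marker, 250 mm above the bench at marker 0.
- marker_grip (a point): The marker's grey grip block: 16 mm thick along the stand's x, 26 mm along its y, 46 mm tall. This point: its vertical mid-axis, 110 mm from the column's axis (stand +y), 17 mm below the block's top, 26 mm above the index. Pinch it from above across the 16 mm and slide. A flat arm and a thin blade join it to the column at index height.
- square_bucket: Capped square aluminium bucket 64 mm across, 135 mm tall, 0.5 kg, hung at the start. Origin: centre of underside, z up. Steel bail: two flat uprights at y = +-24 mm (8 mm in y, 16 mm in x), 56 mm over the outside, and a round 10 mm bar along y, axis at 130 mm height. Window under the bar 40 mm wide, from 80 to 125 mm height. Grip over both uprights (closing along y) at 105 to 115 mm height.
- round_bucket: The tall round bucket to be weighed, standing on the bench: aluminium, body 60 mm across, grey cap 64 mm across, 135 mm tall. Mass unknown, 0.3 to 0.65 kg. Origin: centre of its underside, z up; bail exactly as on the square bucket (56 mm wide along its y, bar axis at 130 mm, window from 80 to 125 mm).
- round_bucket_bar (a point): Middle of the round bucket's bail bar, on the bar's axis (5 mm radius).
- tray: Low white plastic tray, fixed, 120 x 120 mm outside, 14 mm tall, walls 4 mm, floor about 4 mm thick, empty at the start. Origin: centre of its underside.
- short_bucket: The low look-alike, not part of this job: a round aluminium bucket with grey cap and steel bail of the same make, but only 97 mm tall (body 60 mm across). Loose, 0.3 kg. Origin: centre of its underside.
- beaker: Translucent white plastic beaker, open, 84 mm across the rim, 115 mm tall, loose. Origin: centre of its underside.
- bottle: Glass reagent bottle with black cap, 64 mm across, 150 mm tall, loose, standing behind the scale. Origin: centre of its underside.
- tip_box: Closed pipette-tip box, blue below and translucent above, 85 x 120 x 62 mm tall, loose. Origin: centre of its underside.
- tube_rack: Low white tube rack, 80 x 125 x 30 mm tall, loose, between robot and scale. Origin: centre of its underside.

How it is judged:
On the way, in this order (a step that is already met when the one before it is completed fails the run):
1. the square bucket is off the hook and stands upright in the tray, released (x of square_bucket in the frame of tray between -0.045 and 0.045 m and y of square_bucket in the frame of tray between -0.045 and 0.045 m and z of square_bucket in the frame of tray below 0.012 m and angle between square_bucket's own z axis and vertical below 0.12 rad and linear speed of square_bucket below 0.03 m/s and contact force between the fingers and square_bucket below 0.1 N), for 0.2 s.
2. the round bucket hangs from the hook by its bail, released and settled (distance between round_bucket_bar and hook_saddle below 0.02 m and value of joint carriage above 0.02 m and angle between round_bucket's own z axis and vertical below 0.2 rad and velocity of joint carriage between -0.012 and 0.012 m/s and linear speed of round_bucket below 0.04 m/s and contact force between the fingers and round_bucket below 0.1 N), for 0.4 s.
3. the marker's index is level with the pointer (z of marker_index in the frame of pointer between -0.004 and 0.004 m), for 0.2 s.
At the end, for the whole second after the job is handed in: Square bucket stands upright (7 deg) and still on the tray floor, within 45 mm of its centre in x and y; round bucket hangs by its bar (within 20 mm of the saddle point), within 11 deg of upright, released and still; marker index within 4 mm of the pointer's height (all of step 1 and all of step 2 and all of step 3); the robot touches nothing.
It fails at once if the scale is driven to its bottom stop (value of joint carriage above 0.11 m).
It fails at once if another thing on the bench is pushed more than 30 mm or tipped over (distance of any of short_bucket, beaker, bottle, tip_box, tube_rack from where it was at the start of the episode above 0.03 m or angle between any of short_bucket, beaker, bottle, tip_box, tube_rack's own z axis and vertical above 0.6 rad).
It also fails if it takes over 72 s, if anything falls off the work surface, if the arm or the gripper's body presses on something with over 40 N, if the wrist force passes 120 N, or if a joint passes its speed limit or range.

## Working session

There is one attempt and no reset: what is moved stays moved. The work goes in short steps, Python scripts to look and compute and a shell command to move; the robot and the scene stay as the last step left them, time stands still between calls to the robot, and variables do not carry over. Pictures are saved under pics/ and viewed, and the job is handed in when it is done.

```bash
mkdir -p pics; ls; python3 - <<'E'
from plant import monitor, eyes, workorder, finder
import cv2,numpy as np
s=monitor.observe(); print(s)
for n in ["side","top","wrist"]:
    im=eyes.capture(n); cv2.imwrite(f"pics/a_{n}.png",im[:,:,::-1]); i=eyes.camera_info(n)
    print(n,i["fx"],i["fy"],i["cx"],i["cy"],i["distortion"]); print(np.round(i["world_from_camera"],4).tolist())
E
```

```text
pics
{'t': 0.0, 'joints': array([-1.22321785,  0.33389951,  0.03988843,  1.46626991, -0.01337985,
        1.34335777, -0.05845885]), 'joint_vel': array([ 1.24329462e-03,  8.35950973e-04, -6.43143276e-04,  1.67610405e-03,
        9.37468735e-04, -5.19449481e-04,  5.74017392e-05]), 'effort': array([-7.51148877e-05, -6.58567643e+01,  1.36536911e+00, -4.05542493e+01,
        1.67248846e-02,  1.30496087e-02,  1.71483367e-05]), 'tool_pos': array([0.2806867 , 0.58577592, 0.24742951]), 'orientation': array([ 2.21528680e-01,  9.75153500e-01, -8.26062844e-04, -1.17555461e-04]), 'ft_force': array([-0.49990234,  0.40825671,  0.16096583]), 'ft_torque': array([-0.04368865, -0.00420111,  0.03062232]), 'gripper_width': 1.0011217610815946}
side 378.94206225092597 378.94206225092597 314.63511990704217 201.2199736930513 [-0.0436046  0.         0.         0.         0.       ]
[[0.9697, -0.1438, 0.1973, 0.3605], [-0.2435, -0.6259, 0.7409, -0.6779], [0.017, -0.7666, -0.642, 0.7757], [0.0, 0.0, 0.0, 1.0]]
top 466.735027044793 466.735027044793 315.2124428330803 204.50546705912714 [-0.03234643  0.          0.          0.          0.        ]
[[0.008, -0.9961, 0.0876, 0.4812], [-0.9999, -0.009, -0.0109, 0.0109], [0.0116, -0.0875, -0.9961, 1.1338], [0.0, 0.0, 0.0, 1.0]]
wrist 288.5549759175825 288.5549759175825 320.5808405046977 199.39050048943523 [0.01616032 0.         0.         0.         0.        ]
[[0.4315, 0.8675, 0.2475, 0.2186], [0.9021, -0.4143, -0.1208, 0.616], [-0.0023, 0.2754, -0.9613, 0.3734], [0.0, 0.0, 0.0, 1.0]]
```

View pics/a_side.png

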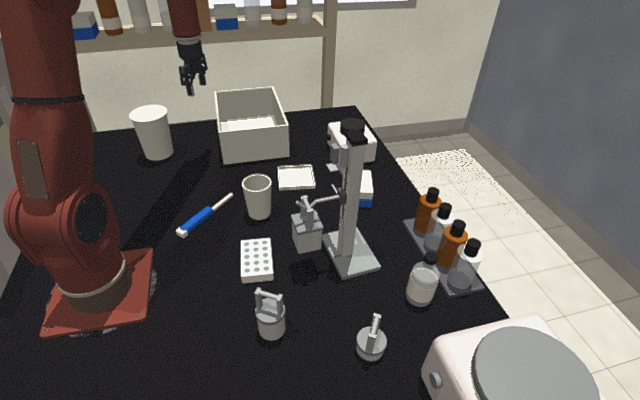

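View pics/a_top.png

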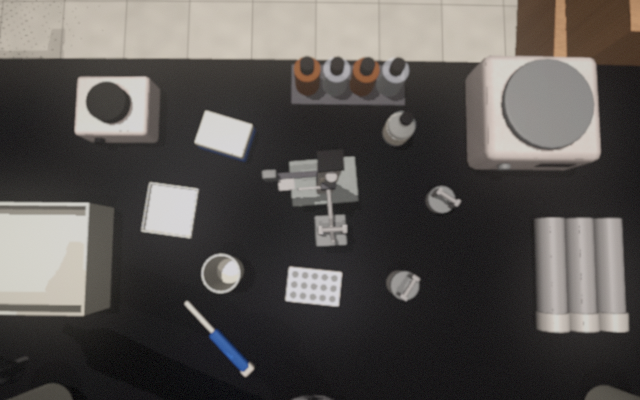

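```bash
python3 - <<'E'
from plant import finder
for cam in ["side","top"]:
    for t in ["stand","hook_saddle","hook_tip","pointer","marker_index","marker_grip","square_bucket","round_bucket","round_bucket_bar","tray","short_bucket","beaker","bottle","tip_box","tube_rack"]:
        r=finder.place_of(t,cam); print(cam,t,[([round(float(a),1) for a in x["pixel"]],round(x["p"],2)) for x in r[:2]])
E
```

```text
side stand [([304.7, 244.7], 0.68), ([369.8, 346.8], 0.24)]
side hook_saddle [([306.0, 207.7], 0.85)]
side hook_tip [([297.8, 200.6], 0.76)]
side pointer [([332.1, 187.1], 0.87)]
side marker_index [([335.2, 167.6], 0.72)]
side marker_grip [([333.9, 151.5], 0.83), ([366.9, 346.3], 0.74)]
side square_bucket [([304.2, 241.7], 0.75)]
side round_bucket [([270.7, 329.2], 0.68)]
side round_bucket_bar [([304.7, 242.3], 0.53)]
side tray [([297.6, 180.2], 0.6)]
side short_bucket [([369.9, 349.4], 0.64)]
side beaker [([259.4, 215.4], 0.63), ([341.8, 254.2], 0.31)]
side bottle [([420.8, 290.5], 0.89)]
side tip_box [([356.1, 193.9], 0.85), ([343.6, 252.1], 0.72)]
side tube_rack [([259.0, 264.1], 0.88)]
top stand [([332.2, 227.1], 0.51), ([227.5, 139.9], 0.51)]
top hook_saddle [([330.9, 226.1], 0.86)]
top hook_tip [([331.4, 241.0], 0.54)]
top pointer [([296.3, 189.6], 0.71), ([437.0, 198.7], 0.44)]
top marker_index [([295.1, 187.1], 0.9), ([296.1, 188.7], 0.4)]
top marker_grip [([268.0, 175.1], 0.59)]
top square_bucket []
top round_bucket [([398.0, 283.5], 0.7), ([330.5, 227.4], 0.68)]
top round_bucket_bar [([410.1, 283.5], 0.6)]
top tray [([170.4, 210.2], 0.89), ([404.7, 283.3], 0.44)]
top short_bucket [([438.4, 200.9], 0.96)]
top beaker [([229.6, 270.3], 0.87)]
top bottle [([396.6, 133.4], 0.95)]
top tip_box [([226.9, 137.0], 0.56)]
top tube_rack [([311.9, 283.8], 0.92)]
```

The side view shows the square bucket hung at about (306,230), the round bucket at (270,320), the short one at (370,345) and the tray at (297,178). I'll zoom in and turn these into positions.

```bash
cat > h.py <<'E'
import numpy as np,cv2
from plant import monitor, eyes, finder
from scipy.spatial.transform import Rotation as R
def cam(n):
    i=eyes.camera_info(n); K=np.array([[i["fx"],0,i["cx"]],[0,i["fy"],i["cy"]],[0,0,1.]])
    return K,np.array(i["distortion"],float),np.array(i["world_from_camera"])
def ray(n,px):
    K,d,T=cam(n); u=cv2.undistortPoints(np.array([[px]],float),K,d)[0,0]
    return T[:3,3],T[:3,:3]@np.array([u[0],u[1],1.])
def onz(n,px,z):
    o,v=ray(n,px); return o+v*(z-o[2])/v[2]
def tri(l):
    A=np.zeros((3,3));b=np.zeros(3)
    for n,px in l:
        o,v=ray(n,px);v=v/np.linalg.norm(v);P=np.eye(3)-np.outer(v,v);A+=P;b+=P@o
    return np.linalg.solve(A,b)
def proj(n,p):
    K,d,T=cam(n); Ti=np.linalg.inv(T); return cv2.projectPoints(np.atleast_2d(np.array(p,float)),cv2.Rodrigues(Ti[:3,:3])[0],Ti[:3,3],K,d)[0][:,0]
E
python3 - <<'E'
from h import *
np.set_printoptions(precision=4,suppress=True)
print("saddle",tri([("side",(306,207.7)),("top",(330.9,226.1))]))
print("tip",tri([("side",(297.8,200.6)),("top",(331.4,241))]))
print("pointer",tri([("side",(332.1,187.1)),("top",(296.3,189.6))]))
print("index",tri([("side",(335.2,167.6)),("top",(295.1,187.1))]))
print("grip",tri([("side",(333.9,151.5)),("top",(268,175.1))]))
print("tray",onz("side",(297.6,180.2),0.004),onz("top",(170.4,210.2),0.004))
print("round",onz("side",(270.7,329.2),0),onz("top",(398,283.5),0), "bar",onz("top",(410.1,283.5),.13))
print("rack",onz("top",(311.9,283.8),0.0),"beaker",onz("top",(229.6,270.3),0),"short",onz("top",(438.4,200.9),0),onz("top",(396.6,133.4),0),onz("top",(226.9,137),0))
im=cv2.imread("pics/a_top.png")
cv2.imwrite("pics/z1.png",cv2.resize(im[140:310,250:460],None,fx=3.8,fy=3.4,interpolation=cv2.INTER_CUBIC)[:600,:800])
im=cv2.imread("pics/a_side.png")
cv2.imwrite("pics/z2.png",cv2.resize(im[110:360,230:440],None,fx=2.4,fy=2.4,interpolation=cv2.INTER_CUBIC))
E
```

```text
saddle [ 0.5165 -0.0303  0.1984]
tip [ 0.4917 -0.0313  0.2249]
pointer [0.595  0.0391 0.1925]
index [0.5961 0.0388 0.2517]
grip [0.6124 0.0907 0.2634]
tray [0.5684 0.3335 0.004 ] [0.5636 0.3499 0.004 ]
round [ 0.3908 -0.2003  0.    ] [ 0.3914 -0.2027  0.    ] bar [ 0.4019 -0.2042  0.13  ]
rack [0.3895 0.005  0.    ] beaker [0.4201 0.2035 0.    ] short [ 0.5926 -0.3036  0.    ] [ 0.7599 -0.202   0.    ] [0.7463 0.218  0.    ]
```

View pics/z1.png

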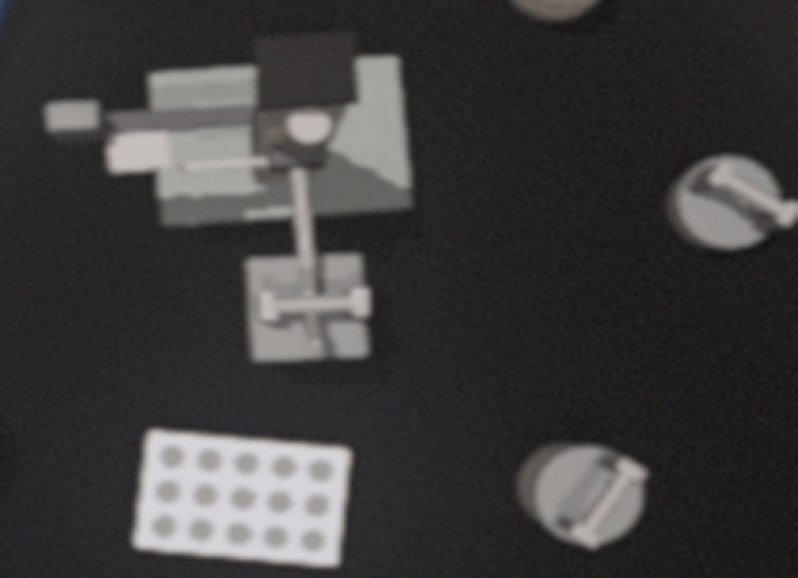

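View pics/z2.png

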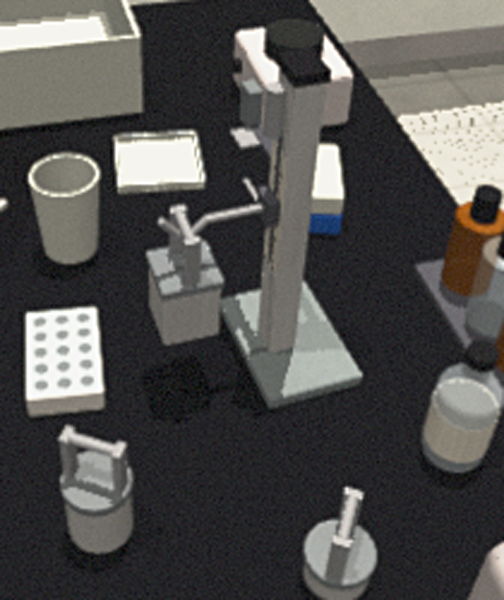

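```bash
python3 - <<'E'
from h import *
np.set_printoptions(precision=4,suppress=True)
a,b=onz("top",(320.5,229.1),.205),onz("top",(345.3,228.2),.205); print("sq bar",a,b,(a+b)/2)
a,b=onz("top",(405.3,298.8),.13),onz("top",(416.3,277.6),.13); print("rd bar",a,b,(a+b)/2)
# side zoom scale 2.4 offset (230,110): round bar ends (68,436),(122,452); square bar ends (180,209)
for q in [(68,434),(122,451)]: print("rd side",onz("side",(230+q[0]/2.4,110+q[1]/2.4),.13))
print("foot",[onz("top",(250+x/3.8,140+y/3.4),.016) for x,y in [(160,225),(413,205),(400,57),(148,72)]])
print("cap",onz("top",(330.3,160.6),.38))
# tray corners top img (zoomless)
print("tray",[onz("top",q,.014) for q in [(150,183),(198,186),(192,238),(142,232)]])
for p in [(.5155,-.03,.210),(.5155,-.03,.08),(.391,-.203,.13),(.395,-.203,.13),(.5165,-.03,.205)]: print(p,proj("side",p),proj("top",p))
print(monitor.observe()["t"])
E
python3 - <<'E'
import cv2
im=cv2.imread("pics/a_side.png")
cv2.imwrite("pics/z3.png",cv2.resize(im[130:260,230:380],None,fx=5.3,fy=4.6,interpolation=cv2.INTER_CUBIC))
E
```

```text
sq bar [ 0.5139 -0.0101  0.205 ] [ 0.5161 -0.0595  0.205 ] [ 0.515  -0.0348  0.205 ]
rd bar [ 0.3695 -0.1937  0.13  ] [ 0.4144 -0.2176  0.13  ] [ 0.392  -0.2056  0.13  ]
rd side [ 0.375  -0.1866  0.13  ]
rd side [ 0.4172 -0.2146  0.13  ]
foot [array([0.575 , 0.0542, 0.016 ]), array([ 0.5907, -0.1059,  0.016 ]), array([ 0.6969, -0.0977,  0.016 ]), array([0.6844, 0.0632, 0.016 ])]
cap [ 0.6199 -0.0214  0.38  ]
tray [array([0.6283, 0.3987, 0.014 ]), array([0.622 , 0.2822, 0.014 ]), array([0.4966, 0.2928, 0.014 ]), array([0.5098, 0.4134, 0.014 ])]
(0.5155, -0.03, 0.21) [[307.2448 203.7681]] [[330.6062 228.2897]]
(0.5155, -0.03, 0.08) [[307.0196 242.9714]] [[328.0451 230.4073]]
(0.391, -0.203, 0.13) [[267.21   295.7642]] [[409.584  288.6274]]
(0.395, -0.203, 0.13) [[269.1494 295.3941]] [[409.5702 286.7365]]
(0.5165, -0.03, 0.205) [[307.6557 205.3517]] [[330.4971 227.8794]]
1.65
```

View pics/z3.png

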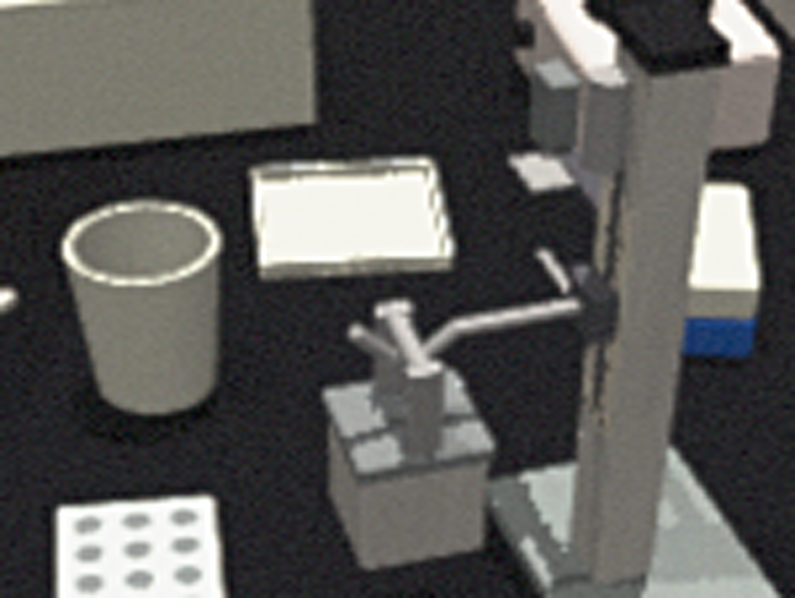

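```bash
python3 -m inch '[[0,0,-0.97,0,0,-0.35,-1],[0,0,-0.97,0,0,-0.35,-1],[0,0,-0.97,0,0,-0.35,-1],[0,0,-0.97,0,0,-0.35,-1],[0,0,-0.97,0,0,-0.35,-1]]'; cat >> h.py <<'E'
def delta(target,xang=None,q=None,p=None):
    s=monitor.observe(); r=R.from_quat(s["orientation"]).as_matrix()
    d=np.array(target)-s["tool_pos"]
    print("t",round(s["t"],2),"pos",np.round(s["tool_pos"],4),"xang",round(np.degrees(np.arctan2(r[1,0],r[0,0])),2),"tilt",np.round(r[:,2],3),"F",np.round(s["ft_force"],2),"w",round(s["gripper_width"],3))
    print("units tool xyz",np.round(r.T@d/0.025,2))
    if xang is not None:
        yaw=(xang-np.degrees(np.arctan2(r[1,0],r[0,0]))+180)%360-180
        print("turn z units",round(-yaw/6,2)); c=np.radians(xang)
        R2=np.array([[np.cos(c),np.sin(c),0],[np.sin(c),-np.cos(c),0],[0,0,-1]])
        print("units after turn",np.round(R2.T@d/0.025,2))
E
python3 -c "
from h import *
delta((.5155,-.031,.29),183.5)"
```

```text
t: 2.28
tool_pos: [0.2809, 0.5861, 0.2923]
orientation: [-0.032, 0.999, -0.0, -0.0]
ft_force: [0.4, 0.3, -0.1]
gripper_width: 0.999
t 2.27 pos [0.2809 0.5861 0.2923] xang -176.31 tilt [-0. -0. -1.] F [ 0.43  0.3  -0.09] w 0.999
units tool xyz [ -7.78 -25.24   0.09]
turn z units 0.03
units after turn [ -7.86 -25.21   0.09]
```

```bash
python3 -m inch '[[0,0,0,-0.3,-1,0,-1],[0,0,0,-0.3,-1,0,-1],[0,0,0,-0.3,-1,0,-1],[0,0,0,-0.3,-1,0,-1],[0,0,0,-0.3,-1,0,-1],[0,0,0,-0.3,-1,0,-1],[0,0,0,-0.3,-1,0,-1],[0,0,0,-0.3,-1,0,-1]]' | tail -4;  python3 -m inch '[[0,0,0,-0.3,-1,0,-1],[0,0,0,-0.3,-1,0,-1],[0,0,0,-0.3,-1,0,-1],[0,0,0,-0.3,-1,0,-1],[0,0,0,-0.3,-1,0,-1],[0,0,0,-0.3,-1,0,-1],[0,0,0,-0.3,-1,0,-1],[0,0,0,-0.3,-1,0,-1]]'|tail -4;  python3 -m inch '[[0,0,0,-0.3,-1,0,-1],[0,0,0,-0.3,-1,0,-1],[0,0,0,-0.3,-1,0,-1],[0,0,0,-0.3,-1,0,-1],[0,0,0,-0.3,-1,0,-1],[0,0,0,-0.3,-1,0,-1],[0,0,0,-0.3,-1,0,-1],[0,0,0,-0.3,-1,0,-1]]'; python3 -c "
from h import *
delta((.5155,-.031,.189),183.5)
im=eyes.capture('wrist'); cv2.imwrite('pics/w1.png',im[:,:,::-1])
for p in [(.5155,-.031,.21)]: print(proj('wrist',p))
"
```

```text
tool_pos: [0.3533, 0.3889, 0.2921]
orientation: [-0.03, 1.0, 0.0, 0.0]
ft_force: [-0.0, 0.2, -0.0]
gripper_width: 0.994
tool_pos: [0.4252, 0.193, 0.2921]
orientation: [-0.03, 1.0, 0.0, 0.0]
ft_force: [-0.3, -0.5, -0.4]
gripper_width: 1.003
t: 5.28
tool_pos: [0.4972, -0.0029, 0.2922]
orientation: [-0.031, 1.0, 0.0, 0.0]
ft_force: [0.5, 0.3, 0.4]
gripper_width: 1.0
t 5.28 pos [ 0.4972 -0.0029  0.2922] xang -176.5 tilt [ 0.  0. -1.] F [0.51 0.34 0.38] w 1.0
units tool xyz [-0.66 -1.17  4.13]
turn z units -0.0
units after turn [-0.66 -1.17  4.13]
[[288.41202882 231.2439666 ]]
```

View pics/w1.png

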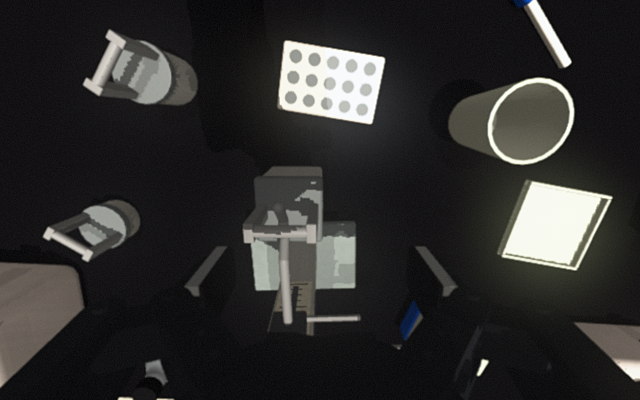

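The wrist picture shows the bail bar running from (247,235) to (314,233), about 8 px left of where I predicted it.

```bash
python3 -c "
from h import *
for q in [(247,235),(314,233),(280.5,234)]: print(onz('wrist',q,.21))
print('round', [onz('wrist',q,.13) for q in [(113,35),(94,88)]])
m=tri([('wrist',(280.5,234)),('side',(307.2,203.7)),('top',(332.9,228.6))]);print(m)
delta((m[0],m[1],.189),183.5)
"
```

```text
[ 0.52050371 -0.06301978  0.21      ]
[ 0.51580041 -0.01114224  0.21      ]
[ 0.51815701 -0.03706863  0.21      ]
round [array([ 0.37121108, -0.19833701,  0.13      ]), array([ 0.41647753, -0.22218589,  0.13      ])]
[ 0.51479626 -0.03538511  0.21548929]
t 5.33 pos [ 0.4979 -0.0066  0.2923] xang -176.71 tilt [ 0.001 -0.001 -1.   ] F [ 0.06 -3.44 -0.64] w 0.999
units tool xyz [-0.61 -1.19  4.13]
turn z units -0.03
units after turn [-0.61 -1.19  4.13]
```

```bash
python3 -m inch '[[0,0,-0.1,-0.35,-0.6,0.3,-1],[0,0,0,-0.29,-0.46,0.4,-1],[0,0,0,0,0,0,-1]]'; python3 -c "
from h import *
delta((.5155,-.033,.189),184)
im=eyes.capture('wrist'); cv2.imwrite('pics/w2.png',im[:,:,::-1])
print(proj('wrist',[(.5155,-.033,.21),(.5155,-.033,.21)]))
"
```

```text
t: 5.7
tool_pos: [0.5145, -0.0279, 0.2736]
orientation: [-0.035, 0.999, -0.0, -0.001]
ft_force: [0.2, -0.4, -0.4]
gripper_width: 0.996
t 5.7 pos [ 0.5145 -0.0279  0.2736] xang -176.0 tilt [-0.002 -0.001 -1.   ] F [ 0.21 -0.37 -0.37] w 0.996
units tool xyz [-0.03 -0.2   3.38]
turn z units -0.0
units after turn [-0.03 -0.2   3.38]
[[312.85691184 220.57215719]
 [312.85691184 220.57215719]]
```

View pics/w2.png

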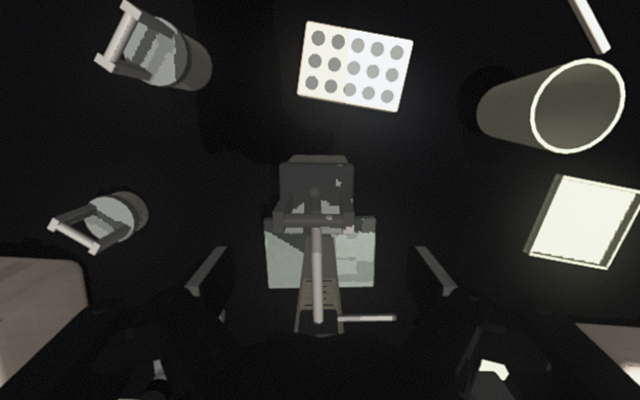

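The bar's middle is at (314,219), which matches the prediction. Descending.

```bash
python3 -m inch '[[0,0,0,-0.03,-0.15,0.7,-1],[0,0,0,0,0,0.9,-1],[0,0,0,0,0,0.9,-1],[0,0,0,0,0,0.85,-1],[0,0,0,0,0,0,-1]]'; python3 -c "
from h import *
delta((.5155,-.033,.189),184)"
python3 -m inch '[[0,0,0,0,0,0,1],[0,0,0,0,0,0,1],[0,0,0,0,0,0,1],[0,0,0,0,0,0,1],[0,0,0,0,0,0,1],[0,0,0,0,0,0,1]]'
```

```text
t: 6.38
tool_pos: [0.5144, -0.0306, 0.1889]
orientation: [-0.036, 0.999, -0.0, -0.002]
ft_force: [0.6, 0.2, 0.7]
gripper_width: 1.001
t 6.38 pos [ 0.5144 -0.0306  0.1889] xang -175.87 tilt [-0.003 -0.001 -1.   ] F [0.59 0.15 0.72] w 1.001
units tool xyz [-0.04 -0.1  -0.  ]
turn z units 0.02
units after turn [-0.04 -0.1  -0.  ]
t: 7.12
tool_pos: [0.516, -0.0308, 0.1909]
orientation: [-0.036, 0.999, 0.0, 0.0]
ft_force: [1.8, -1.3, -0.1]
gripper_width: 0.651
```

```bash
python3 -m inch '[[0,0,0,0,0,-0.4,1],[0,0,0,0,0,-0.4,1],[0,0,0,0,0,-0.4,1],[0,0,0,0,0,-0.4,1]]'; python3 -m inch '[[0,0,0,0,0,-0.4,1],[0,0,0,0,0,-0.4,1],[0,0,0,0,0,0,1]]';python3 -m inch '[[0,0,0,0,0,-0.4,1],[0,0,0,0,0,-0.32,1],[0,0,0,0,0,0,1]]'; python3 -c "
from h import *
s=eyes.capture('side'); cv2.imwrite('pics/s2.png',cv2.resize(s[110:260,230:380,::-1],None,fx=5,fy=4,interpolation=cv2.INTER_CUBIC))
delta((.5155,-.033,.189),184)
"
```

```text
t: 7.62
tool_pos: [0.5157, -0.0308, 0.2314]
orientation: [-0.036, 0.999, 0.0, -0.0]
ft_force: [-0.6, 0.5, -4.6]
gripper_width: 0.65
t: 8.0
tool_pos: [0.5163, -0.0308, 0.2516]
orientation: [-0.036, 0.999, 0.0, 0.001]
ft_force: [0.5, -1.1, -5.9]
gripper_width: 0.647
t: 8.38
tool_pos: [0.5163, -0.0308, 0.2696]
orientation: [-0.036, 0.999, 0.0, 0.001]
ft_force: [0.1, -0.5, -4.6]
gripper_width: 0.645
t 8.43 pos [ 0.516  -0.0308  0.2691] xang -175.9 tilt [ 0.001  0.    -1.   ] F [ 0.05  1.16 -5.83] w 0.646
units tool xyz [ 0.03 -0.09  3.2 ]
turn z units 0.02
units after turn [ 0.03 -0.09  3.2 ]
```

View pics/s2.png

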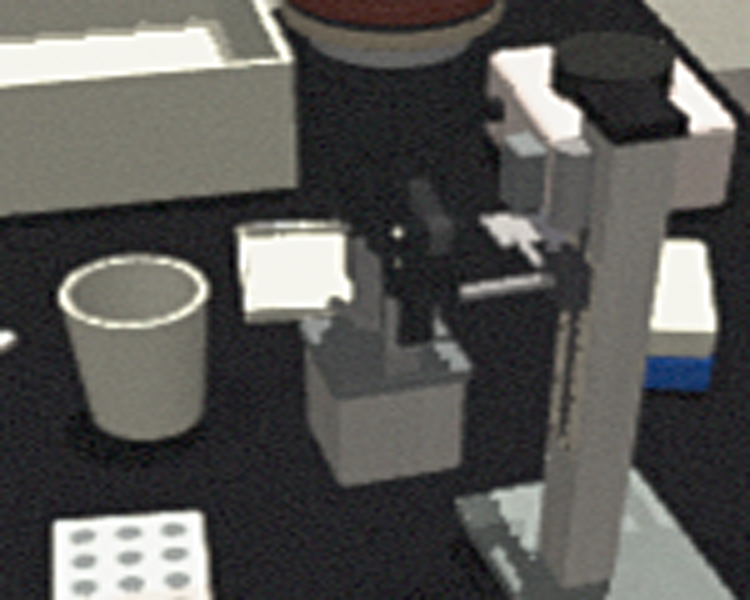

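```bash
python3 -m inch '[[0,0,0,0.3,0,0,1],[0,0,0,0.4,0,0,1],[0,0,0,0.4,0,0,1],[0,0,0,0,0,0,1]]'; python3 -c "
from h import *
s=eyes.capture('side'); cv2.imwrite('pics/s3.png',cv2.resize(s[110:260,230:380,::-1],None,fx=5,fy=4,interpolation=cv2.INTER_CUBIC))
"
```

```text
t: 8.93
tool_pos: [0.4876, -0.0329, 0.269]
orientation: [-0.036, 0.999, 0.0, 0.0]
ft_force: [0.4, 0.7, -5.1]
gripper_width: 0.65
```

View pics/s3.png

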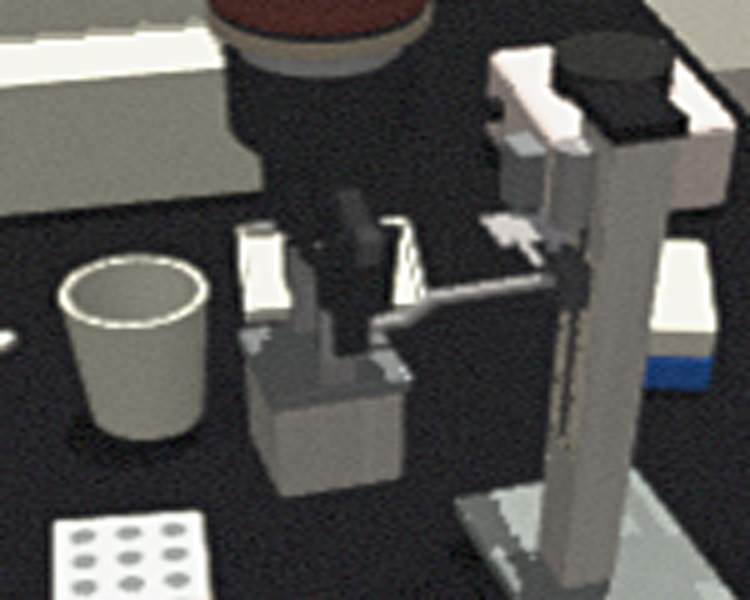

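```bash
python3 -m inch '[[0,0,0,0.4,0,0,1],[0,0,0,0.4,0,0,1],[0,0,0,0.4,0,0,1],[0,0,0,0.4,0,0,1],[0,0,0,0,0,0,1]]'; python3 -c "
from h import *
s=eyes.capture('side'); cv2.imwrite('pics/s4.png',cv2.resize(s[110:260,230:380,::-1],None,fx=5,fy=4,interpolation=cv2.INTER_CUBIC))
delta((.47,.347,.269),176)
"
```

```text
t: 9.6
tool_pos: [0.4479, -0.0357, 0.269]
orientation: [-0.036, 0.999, 0.0, 0.0]
ft_force: [-0.3, 0.7, -4.1]
gripper_width: 0.65
t 9.65 pos [ 0.4484 -0.0356  0.269 ] xang -175.9 tilt [ 0.001  0.    -1.   ] F [ 0.16  0.23 -4.83] w 0.647
units tool xyz [-1.96e+00  1.52e+01  1.00e-02]
turn z units 1.35
units after turn [ 0.21 15.33  0.  ]
```

View pics/s4.png

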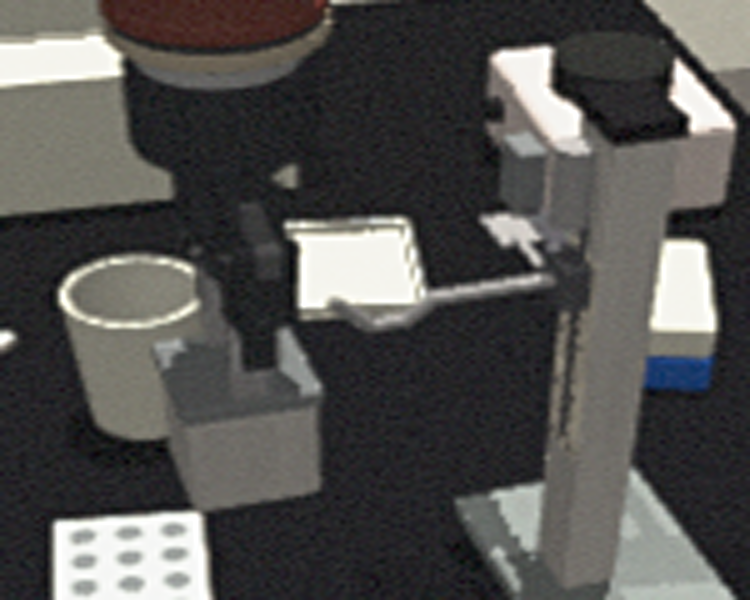

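```bash
python3 -m inch '[[0,0,0.7,0,0.3,0,1],[0,0,0.65,0,0.6,0,1],[0,0,0,0,0.9,0,1],[0,0,0,0,0.9,0,1],[0,0,0,0,0.9,0,1],[0,0,0,0,0.9,0,1],[0,0,0,0,0.9,0,1],[0,0,0,0,0.9,0,1]]'|head -2; python3 -m inch '[[0,0,0,-0.4,0.9,0,1],[0,0,0,-0.4,0.9,0,1],[0,0,0,-0.4,0.9,0,1],[0,0,0,-0.4,0.9,0,1],[0,0,0,-0.4,0.9,0,1],[0,0,0,-0.4,0.9,0,1],[0,0,0,-0.4,0.9,0,1],[0,0,0,-0.4,0.9,0,1]]';  python3 -c "
from h import *
delta((.564,.347,.125),176)
"
```

```text
t: 10.65
tool_pos: [0.4577, 0.1225, 0.2687]
t: 11.65
tool_pos: [0.5502, 0.2969, 0.2683]
orientation: [0.035, 0.999, -0.0, -0.0]
ft_force: [0.5, 0.3, -4.3]
gripper_width: 0.648
t 11.65 pos [0.5502 0.2969 0.2683] xang 176.02 tilt [-0. -0. -1.] F [ 0.48  0.34 -4.34] w 0.648
units tool xyz [-0.42  2.04  5.73]
turn z units 0.0
units after turn [-0.41  2.04  5.73]
```

```bash
python3 -m inch '[[0,0,0,-0.2,0.8,0,1],[0,0,0,-0.2,0.8,0.3,1],[0,0,0,0,0.4,0.7,1],[0,0,0,0,0,0.9,1],[0,0,0,0,0,0.9,1],[0,0,0,0,0,0.9,1],[0,0,0,0,0,0.9,1],[0,0,0,0,0,0.6,1]]'|head -2; python3 -m inch '[[0,0,0,0,0,0.4,1],[0,0,0,0,0,0.2,1],[0,0,0,0,0,0,1]]'; python3 -c "
from h import *
delta((.564,.347,.116),176)
s=eyes.capture('side'); cv2.imwrite('pics/s5.png',cv2.resize(s[80:260,200:400,::-1],None,fx=4,fy=3.3,interpolation=cv2.INTER_CUBIC))
"
```

```text
t: 12.65
tool_pos: [0.5623, 0.344, 0.1364]
t: 13.02
tool_pos: [0.5634, 0.3447, 0.1239]
orientation: [0.035, 0.999, 0.0, 0.0]
ft_force: [0.2, -0.1, -4.2]
gripper_width: 0.649
t 13.03 pos [0.5634 0.3447 0.1239] xang 175.99 tilt [ 0.  0. -1.] F [ 0.17 -0.08 -4.22] w 0.649
units tool xyz [-0.02  0.09  0.32]
turn z units -0.0
units after turn [-0.02  0.09  0.32]
```

View pics/s5.png

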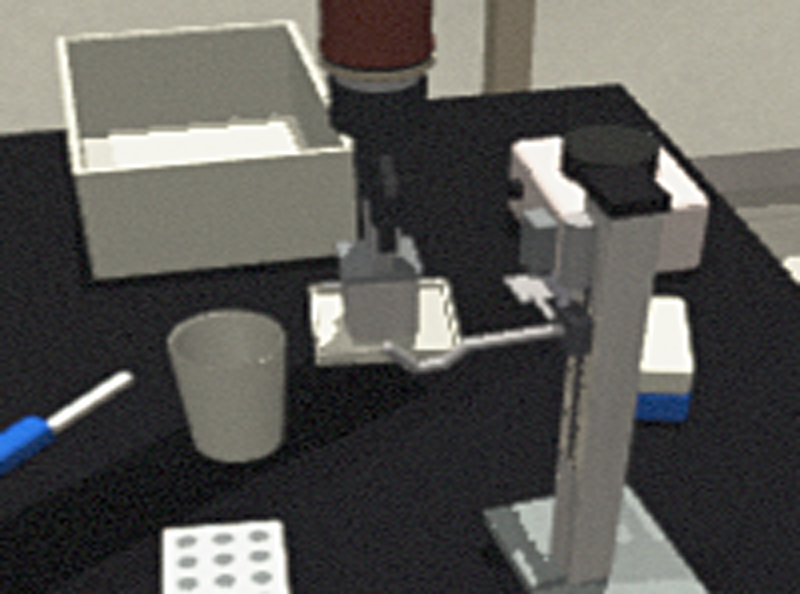

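The bucket is centred over the tray. I'll lower it slowly until it touches.

```bash
python3 -m inch '[[0,0,0,0,0,0.16,1],[0,0,0,0,0,0,1]]'; python3 -m inch '[[0,0,0,0,0,0.12,1],[0,0,0,0,0,0,1]]'; python3 -m inch '[[0,0,0,0,0,0.08,1],[0,0,0,0,0,0,1]]'
```

```text
t: 13.32
tool_pos: [0.5632, 0.3446, 0.1197]
orientation: [0.035, 0.999, -0.0, -0.0]
ft_force: [-0.2, 0.6, -5.7]
gripper_width: 0.645
t: 13.58
tool_pos: [0.5636, 0.3449, 0.118]
orientation: [0.035, 0.999, 0.0, 0.0]
ft_force: [-2.6, -1.8, 5.1]
gripper_width: 0.645
t: 13.82
tool_pos: [0.5639, 0.3449, 0.118]
orientation: [0.035, 0.999, 0.001, 0.001]
ft_force: [-7.2, -5.1, 20.1]
gripper_width: 0.644
```

```bash
python3 -m inch '[[0,0,0,0,0,-0.1,1],[0,0,0,0,0,0,-1],[0,0,0,0,0,0,-1],[0,0,0,0,0,0,-1],[0,0,0,0,0,0,-1]]'; python3 -m inch '[[0,0,0,0,0,-0.4,-1],[0,0,0,0,0,-0.8,-1],[0,0,0,0,0,-1,-1],[0,0,0,0,0,-1,-1],[0,0,0,0,0,-1,-1],[0,0,0,0,0,-1,-1],[0,0,0,0,0,-1,-1]]';  python3 -c "
from h import *
s=eyes.capture('wrist'); cv2.imwrite('pics/w3.png',s[:,:,::-1])
delta((.393,-.204,.28),62.6)
"
```

```text
t: 14.45
tool_pos: [0.5633, 0.3447, 0.1172]
orientation: [0.035, 0.999, -0.0, 0.0]
ft_force: [-0.6, -0.6, -0.1]
gripper_width: 0.998
t: 15.32
tool_pos: [0.5634, 0.3446, 0.2751]
orientation: [0.035, 0.999, 0.001, 0.001]
ft_force: [0.2, 0.4, -0.0]
gripper_width: 1.001
t 15.38 pos [0.5644 0.3453 0.279 ] xang 175.99 tilt [ 0.005  0.004 -1.   ] F [-0.7   0.64  2.55] w 1.001
units tool xyz [  5.3  -22.4   -0.17]
turn z units 18.9
units after turn [-22.66   4.02  -0.04]
```

View pics/w3.png

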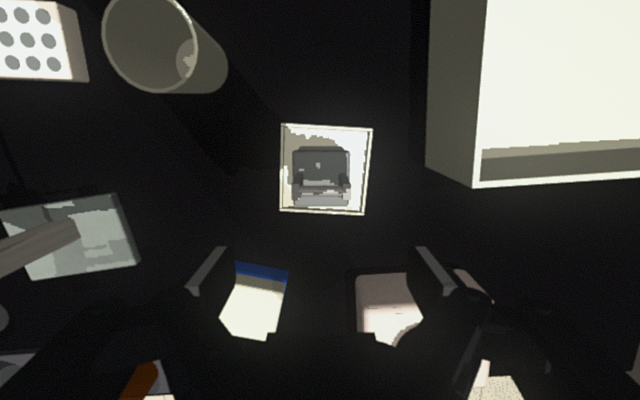

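```bash
python3 -m inch '[[0,0,0,0.5,-1,-0.2,-1],[0,0,0,0.5,-1,-0.2,-1],[0,0,0,0.5,-1,-0.2,-1],[0,0,0,0.5,-1,-0.2,-1],[0,0,0,0.5,-1,-0.2,-1],[0,0,0,0.5,-1,-0.2,-1],[0,0,0,0.5,-1,-0.2,-1],[0,0,0,0.5,-1,-0.2,-1]]'|head -2; python3 -m inch '[[0,0,0,-0.07,-1,0,-1],[0,0,0,-0.07,-1,0,-1],[0,0,0,-0.07,-1,0,-1],[0,0,0,-0.07,-1,0,-1],[0,0,0,-0.07,-1,0,-1],[0,0,0,-0.07,-1,0,-1],[0,0,0,-0.07,-1,0,-1],[0,0,0,-0.07,-1,0,-1]]'|head -2;  python3 -m inch '[[0,0,0,0,-1,0,-1],[0,0,0,0,-1,0,-1],[0,0,0,0,-1,0,-1],[0,0,0,0,-1,0,-1],[0,0,0,0,-1,0,-1]]'|head -2; python3 -m inch '[[0,0,1,0,0,0,-1],[0,0,1,0,0,0,-1],[0,0,1,0,0,0,-1],[0,0,1,0,0,0,-1],[0,0,1,0,0,0,-1],[0,0,1,0,0,0,-1],[0,0,1,0,0,0,-1],[0,0,1,0,0,0,-1]]'|head -3;python3 -m inch '[[0,0,1,0,0,0,-1],[0,0,1,0,0,0,-1],[0,0,1,0,0,0,-1],[0,0,1,0,0,0,-1],[0,0,1,0,0,0,-1],[0,0,1,0,0,0,-1],[0,0,1,0,0,0,-1],[0,0,1,0,0,0,-1]]'|head -3; python3 -c "
from h import *
delta((.393,-.204,.22),62.6)
"
```

```text
t: 16.38
tool_pos: [0.4492, 0.1511, 0.3138]
t: 17.38
tool_pos: [0.4496, -0.0495, 0.3136]
t: 18.0
tool_pos: [0.4407, -0.1742, 0.3135]
t: 19.0
tool_pos: [0.4408, -0.1734, 0.3136]
orientation: [0.44, 0.898, 0.001, 0.001]
t: 20.0
tool_pos: [0.4408, -0.1733, 0.3136]
orientation: [0.767, 0.641, 0.001, 0.0]
t 20.0 pos [ 0.4408 -0.1733  0.3136] xang 79.78 tilt [ 0.002  0.    -1.   ] F [ 0.47  0.51 -0.31] w 1.0
units tool xyz [-1.55 -1.67  3.74]
turn z units 2.86
units after turn [-1.97 -1.13  3.74]
```

```bash
python3 -m inch '[[0,0,0.97,0,0,0,-1],[0,0,1,0,0,0,-1],[0,0,1,0,0,0,-1],[0,0,0,-0.65,-0.4,0.6,-1],[0,0,0,-0.65,-0.4,0.6,-1],[0,0,0,-0.65,-0.3,0.6,-1],[0,0,0,0,0,0.6,-1],[0,0,0,0,0,0,-1]]'; python3 -c "
from h import *
K=cam('wrist')
delta((.393,-.204,.22),62)
print(proj('wrist',[(.393,-.204,.13),(.3709,-.192,.13),(.415,-.216,.13)]))
s=eyes.capture('wrist'); cv2.imwrite('pics/w4.png',s[:,:,::-1])
print(finder.place_of('round_bucket_bar','wrist')[:2])
"
```

```text
t: 21.0
tool_pos: [0.3938, -0.2027, 0.252]
orientation: [0.856, 0.516, -0.0, -0.0]
ft_force: [0.3, -0.7, -0.7]
gripper_width: 0.994
t 21.0 pos [ 0.3938 -0.2027  0.252 ] xang 62.19 tilt [-0.001  0.    -1.   ] F [ 0.27 -0.69 -0.73] w 0.994
units tool xyz [-0.06 -0.01  1.28]
turn z units 0.03
units after turn [-0.06 -0.01  1.28]
[[319.49829152 199.67526017]
 [291.35243783 199.3288025 ]
 [347.52535619 200.07163728]]
[{'pixel': [322.6, 199.2], 'p': 0.96}]
```

View pics/w4.png

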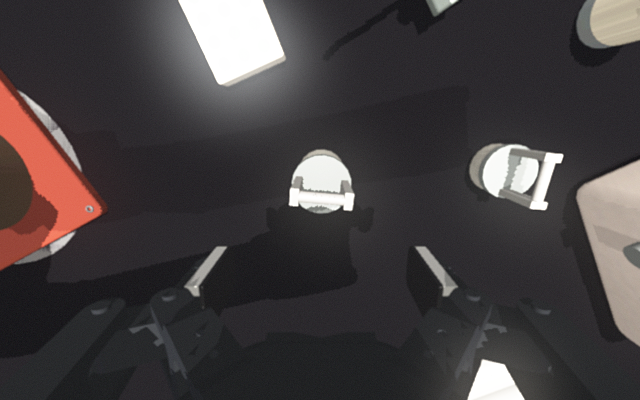

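```bash
python3 -m inch '[[0,0,0,0,0.04,0.9,-1],[0,0,0,0,0,0.9,-1],[0,0,0,0,0,0.9,-1],[0,0,0,0,0,0.9,-1],[0,0,0,0,0,0.9,-1],[0,0,0,0,0,0.7,-1],[0,0,0,0,0,0.4,-1],[0,0,0,0,0,0,-1]]'; python3 -m inch '[[0,0,0,0,0,0,1],[0,0,0,0,0,0,1],[0,0,0,0,0,0,1],[0,0,0,0,0,0,1],[0,0,0,0,0,0,1],[0,0,0,0,0,0,1]]'
```

```text
t: 22.1
tool_pos: [0.3948, -0.2037, 0.1123]
orientation: [0.856, 0.517, -0.0, -0.0]
ft_force: [-1.3, 0.1, -0.1]
gripper_width: 0.996
t: 22.85
tool_pos: [0.3951, -0.2039, 0.1134]
orientation: [0.856, 0.516, 0.001, 0.0]
ft_force: [-3.1, 1.3, 8.9]
gripper_width: 0.652
```

```bash
python3 -m inch '[[0,0,0,0,0,-0.4,1],[0,0,0,0,0,-0.8,1],[0,0,0,0,0,-0.9,1],[0,0,0,0,0,-0.9,1],[0,0,0,0,0,-0.9,1],[0,0,0,0,0,-0.9,1],[0,0,0,0,0,-0.9,1],[0,0,0,0,0,-0.6,1]]'; python3 -m inch '[[0,0,-1,0,0,0,1],[0,0,-1,0,0,0,1],[0,0,-1,0,0,0,1],[0,0,-1,0,0,0,1],[0,0,-1,0,0,0,1],[0,0,-1,0,0,0,1],[0,0,-1,0,0,0,1],[0,0,-1,0,0,0,1]]'|head -4; python3 -m inch '[[0,0,-1,0,0,0,1],[0,0,-1,0,0,0,1],[0,0,-1,0,0,0,1],[0,0,-1,0,0,0,1],[0,0,-1,0,0,0,1],[0,0,-1,0,0,0,1],[0,0,-1,0,0,0,1],[0,0,-1,0,0,0,1]]' |head -4; python3 -c "
from h import *
delta((.436,-.038,.27),184.5)
"
```

```text
t: 23.85
tool_pos: [0.3945, -0.204, 0.271]
orientation: [0.856, 0.516, 0.0, 0.0]
ft_force: [-0.2, 0.2, -4.5]
gripper_width: 0.652
t: 24.85
tool_pos: [0.3943, -0.2038, 0.2697]
orientation: [0.571, 0.821, -0.0, -0.0]
ft_force: [0.6, 0.1, -4.8]
t: 25.85
tool_pos: [0.3943, -0.2038, 0.2697]
orientation: [0.188, 0.982, 0.0, -0.0]
ft_force: [-0.4, 0.0, -4.9]
t 25.85 pos [ 0.3943 -0.2038  0.2697] xang 158.36 tilt [-0.001  0.    -1.   ] F [-0.43  0.03 -4.92] w 0.651
units tool xyz [ 0.89  6.78 -0.01]
turn z units -4.36
units after turn [-2.18  6.48 -0.01]
```

```bash
python3 -m inch '[[0,0,-1,0,0,0,1],[0,0,-1,0,0,0,1],[0,0,-1,0,0,0,1],[0,0,-1,0,0,0,1],[0,0,-0.36,0,0,0,1],[0,0,0,-0.8,0.4,0,1],[0,0,0,-0.7,0.8,0,1],[0,0,0,-0.68,0.8,0,1]]'|head -2; python3 -m inch '[[0,0,0,0,0.9,0,1],[0,0,0,0,0.9,0,1],[0,0,0,0,0.9,0,1],[0,0,0,0,0.9,0,1],[0,0,0,0,0.6,0,1],[0,0,0,0,0.28,0,1],[0,0,0,0,0,0,1]]'; python3 -c "
from h import *
delta((.516,-.031,.27),184.5)
i=cam('wrist')
s=eyes.capture('wrist'); cv2.imwrite('pics/w5.png',s[:,:,::-1])
s=eyes.capture('side'); cv2.imwrite('pics/s6.png',cv2.resize(s[110:260,230:380,::-1],None,fx=5,fy=4,interpolation=cv2.INTER_CUBIC))
print(finder.place_of('hook_tip','side')[:1],finder.place_of('hook_saddle','side')[:1])
eyes.capture('top');print(finder.place_of('hook_tip','top')[:1],finder.place_of('hook_saddle','top')[:1])
"
```

```text
t: 26.85
tool_pos: [0.446, -0.148, 0.2697]
t: 27.72
tool_pos: [0.4368, -0.038, 0.2698]
orientation: [-0.038, 0.999, -0.0, -0.0]
ft_force: [0.0, -0.6, -4.5]
gripper_width: 0.65
t 27.73 pos [ 0.4368 -0.038   0.2698] xang -175.64 tilt [-0. -0. -1.] F [ 0.03 -0.6  -4.51] w 0.65
units tool xyz [-3.18  0.04 -0.01]
turn z units -0.02
units after turn [-3.18  0.03 -0.01]
[{'pixel': [296.5, 184.6], 'p': 0.62}] [{'pixel': [305.4, 191.4], 'p': 0.77}]
[{'pixel': [335.2, 240.2], 'p': 0.76}] [{'pixel': [332.7, 227.4], 'p': 0.89}]
```

View pics/w5.png

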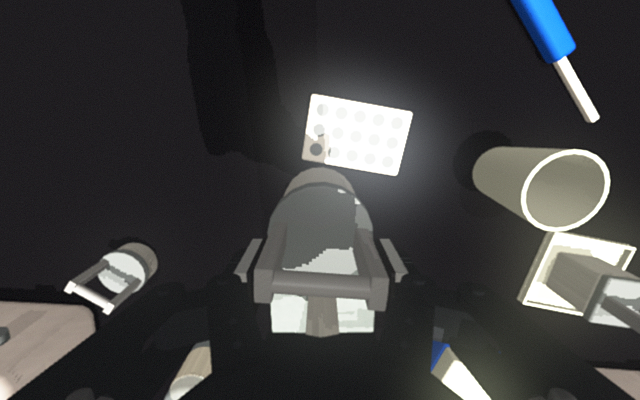

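View pics/s6.png

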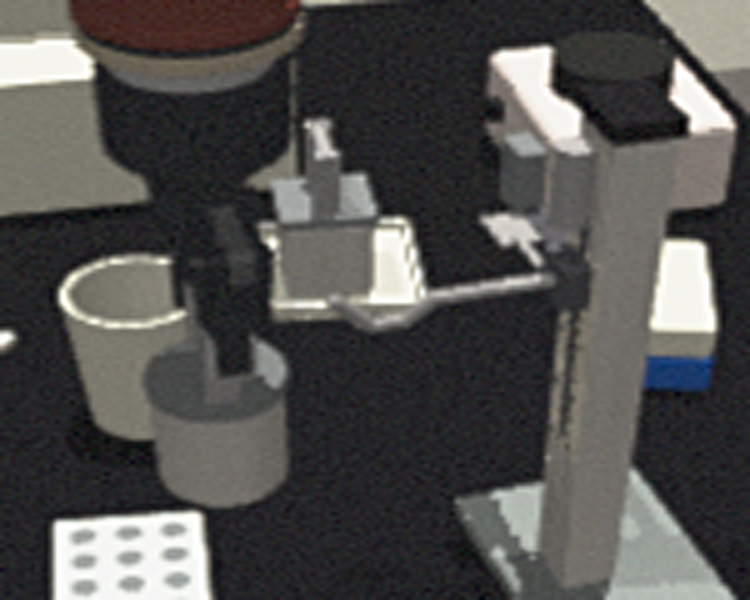

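```bash
python3 -c "
from h import *
print(tri([('side',(296.5,184.6)),('top',(335.2,240.2))]),tri([('side',(305.4,191.4)),('top',(332.7,227.4))]))
print(proj('side',[(.492,-.033,.274),(.516,-.031,.254)]),proj('top',[(.492,-.033,.274),(.516,-.031,.254)]))
"
```

```text
[ 0.49061632 -0.03559739  0.27407339] [ 0.51328697 -0.0317774   0.24837557]
[[297.19587939 183.82037305]
 [307.6540084  188.97745027]] [[333.71811645 239.81031105]
 [332.1751541  227.17090778]]
```

```bash
python3 -m inch '[[0,0,0,-0.4,0,0,1],[0,0,0,-0.4,0,0,1],[0,0,0,-0.4,0,0,1],[0,0,0,-0.4,0,0,1],[0,0,0,0,0,0,1]]';  python3 -m inch '[[0,0,0,-0.4,0,0,1],[0,0,0,-0.4,0,0,1],[0,0,0,0,0,0,1]]'; python3 -m inch '[[0,0,0,-0.4,0,0,1],[0,0,0,-0.33,0,0,1],[0,0,0,0,0,0,1]]'; python3 -c "
from h import *
delta((.515,-.032,.27),184.5)
s=eyes.capture('side'); cv2.imwrite('pics/s7.png',cv2.resize(s[110:260,230:380,::-1],None,fx=5,fy=4,interpolation=cv2.INTER_CUBIC))
"
```

```text
t: 28.7
tool_pos: [0.4773, -0.035, 0.2696]
orientation: [-0.038, 0.999, -0.001, -0.0]
ft_force: [0.1, 0.1, -5.3]
gripper_width: 0.652
t: 29.08
tool_pos: [0.4972, -0.0335, 0.2697]
orientation: [-0.038, 0.999, -0.0, -0.0]
ft_force: [-0.2, -0.6, -4.3]
gripper_width: 0.647
t: 29.45
tool_pos: [0.5153, -0.0321, 0.2697]
orientation: [-0.038, 0.999, -0.0, -0.0]
ft_force: [-0.0, -0.8, -3.7]
gripper_width: 0.649
t 29.45 pos [ 0.5153 -0.0321  0.2697] xang -175.66 tilt [-0.    -0.001 -1.   ] F [-0.   -0.79 -3.66] w 0.649
units tool xyz [ 0.01  0.01 -0.01]
turn z units -0.03
units after turn [ 0.01  0.01 -0.01]
```

View pics/s7.png

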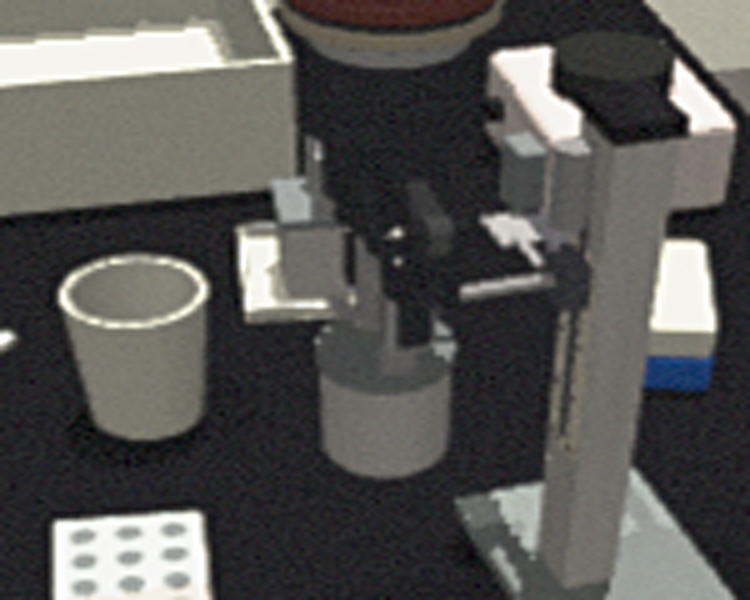

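```bash
python3 -m inch '[[0,0,0,0,0,0.4,1],[0,0,0,0,0,0.4,1],[0,0,0,0,0,0.4,1],[0,0,0,0,0,0,1]]';  python3 -m inch '[[0,0,0,0,0,0.3,1],[0,0,0,0,0,0.3,1],[0,0,0,0,0,0.3,1],[0,0,0,0,0,0,1]]'; python3 -c "
from h import *
delta((.515,-.032,.197),184.5)
s=eyes.capture('side'); cv2.imwrite('pics/s8.png',cv2.resize(s[110:260,230:380,::-1],None,fx=5,fy=4,interpolation=cv2.INTER_CUBIC))
"
```

```text
t: 30.0
tool_pos: [0.5141, -0.0322, 0.2388]
orientation: [-0.038, 0.999, -0.0, -0.001]
ft_force: [-0.6, -0.1, -3.8]
gripper_width: 0.649
t: 30.5
tool_pos: [0.5145, -0.0322, 0.2168]
orientation: [-0.038, 0.999, -0.0, -0.0]
ft_force: [-1.3, 0.7, -2.9]
gripper_width: 0.646
t 30.5 pos [ 0.5145 -0.0322  0.2168] xang -175.66 tilt [-0.001 -0.    -1.   ] F [-1.3   0.69 -2.87] w 0.646
units tool xyz [-0.02  0.01  0.79]
turn z units -0.03
units after turn [-0.02  0.01  0.79]
```

View pics/s8.png

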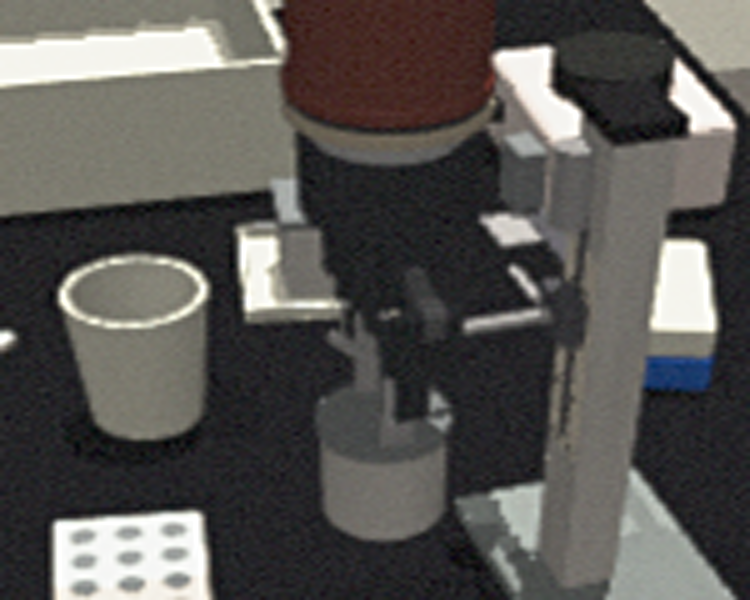

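```bash
python3 -m inch '[[0,0,0,0,0,0.3,1],[0,0,0,0,0,0.3,1],[0,0,0,0,0,0,1],[0,0,0,0,0,0,1]]'; python3 -m inch '[[0,0,0,0,0,0.2,1],[0,0,0,0,0,0,1],[0,0,0,0,0,0,1]]'; python3 -c "
from h import *
for i in range(3): delta((.515,-.032,.197),184.5); eyes.capture('top')"
```

```text
t: 31.05
tool_pos: [0.5146, -0.0322, 0.2023]
orientation: [-0.038, 0.999, 0.0, -0.0]
ft_force: [-1.0, -0.1, -1.6]
gripper_width: 0.651
t: 31.42
tool_pos: [0.5148, -0.0322, 0.1974]
orientation: [-0.038, 0.999, -0.0, -0.0]
ft_force: [-1.2, 0.0, -0.0]
gripper_width: 0.651
t 31.43 pos [ 0.5148 -0.0322  0.1974] xang -175.66 tilt [-0. -0. -1.] F [-1.2   0.02 -0.01] w 0.651
units tool xyz [-0.01  0.01  0.02]
turn z units -0.03
units after turn [-0.01  0.01  0.02]
t 31.48 pos [ 0.5148 -0.0322  0.1974] xang -175.66 tilt [-0.  0. -1.] F [-0.37  1.26  0.85] w 0.653
units tool xyz [-0.01  0.01  0.02]
turn z units -0.03
units after turn [-0.01  0.01  0.02]
t 31.52 pos [ 0.5148 -0.0322  0.1974] xang -175.66 tilt [-0. -0. -1.] F [-1.88 -0.96  0.58] w 0.647
units tool xyz [-0.01  0.01  0.02]
turn z units -0.03
units after turn [-0.01  0.01  0.02]
```

```bash
python3 -m inch '[[0,0,0,0,0,0,0.2],[0,0,0,0,0,0,-0.2],[0,0,0,0,0,0,-1],[0,0,0,0,0,0,-1],[0,0,0,0,0,0,-1]]'; python3 -c "
from h import *
s=eyes.capture('wrist'); cv2.imwrite('pics/w6.png',s[:,:,::-1])"; python3 -m inch '[[0,0,0,0,0,-0.2,-1],[0,0,0,0,0,-0.4,-1],[0,0,0,0,0,-0.6,-1],[0,0,0,0,0,-0.8,-1],[0,0,0,0,0,-0.8,-1],[0,0,0,0,0,-0.8,-1],[0,0,0,0,0,-0.8,-1],[0,0,0,0,0,-0.4,-1]]'; python3 -c "
from h import *
s=eyes.capture('side'); cv2.imwrite('pics/s9.png',cv2.resize(s[110:260,230:380,::-1],None,fx=5,fy=4,interpolation=cv2.INTER_CUBIC))
"
```

```text
t: 32.2
tool_pos: [0.5148, -0.0322, 0.1974]
orientation: [-0.038, 0.999, -0.0, 0.0]
ft_force: [-0.3, 0.6, -0.1]
gripper_width: 0.999
t: 33.25
tool_pos: [0.5152, -0.0323, 0.3192]
orientation: [-0.038, 0.999, 0.0, 0.001]
ft_force: [0.1, 0.2, -0.2]
gripper_width: 1.005
```

View pics/w6.png

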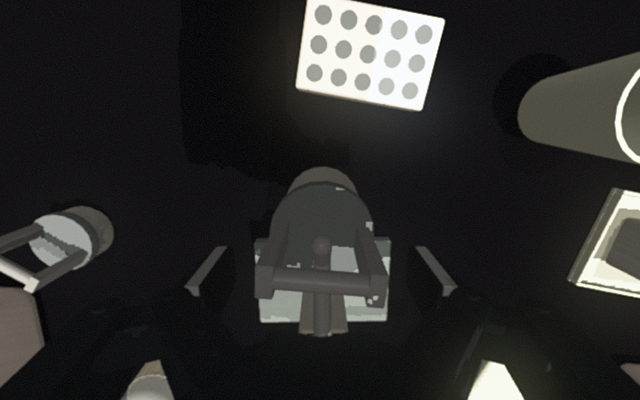

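View pics/s9.png

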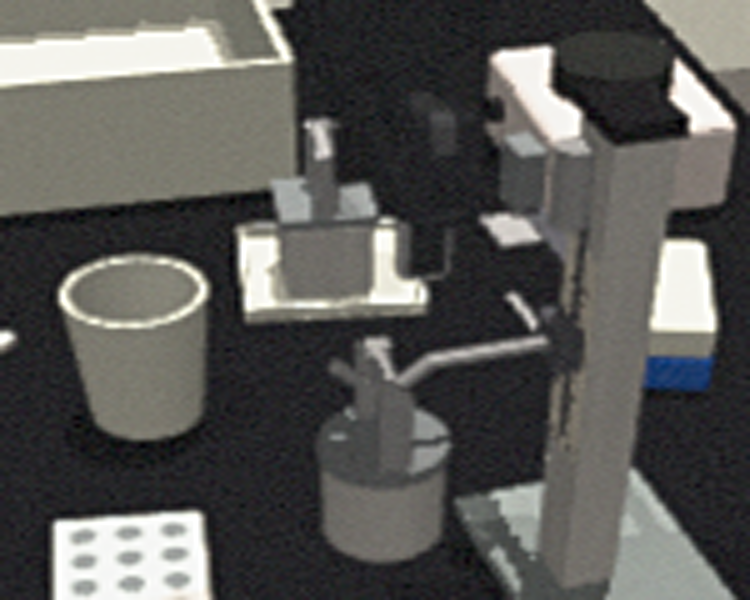

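```bash
python3 -m inch '[[0,0,0,0,0.8,0,-1],[0,0,0,0,0.9,0,-1],[0,0,0,0,0.9,0,-1],[0,0,0,0,0.9,0,-1],[0,0,0,0,0.9,0,-1],[0,0,0,0,0.5,0,-1],[0,0,1,0,0,0,-1],[0,0,1,0,0,0,-1]]'|head -2; python3 -m inch '[[0,0,1,0,0,0,-1],[0,0,1,0,0,0,-1],[0,0,1,0,0,0,-1],[0,0,1,0,0,0,-1],[0,0,1,0,0,0,-1],[0,0,1,0,0,0,-1],[0,0,1,0,0,0,-1],[0,0,1,0,0,0,-1]]' |head -2; python3 -m inch '[[0,0,1,0,0,0,-1],[0,0,1,0,0,0,-1],[0,0,1,0,0,0,-1],[0,0,1,0,0,0,-1],[0,0,0.9,0,0,0,-1],[0,0,0,0,0,0,-1]]' |head -4; python3 -c "
from h import *
delta((.614,.088,.32),94.8)
cam('wrist'); print(proj('wrist',[(.614,.088,.29)]))
s=eyes.capture('wrist'); cv2.imwrite('pics/w7.png',s[:,:,::-1])
print(finder.place_of('marker_grip','wrist')[:2])
eyes.capture('side')
for t in ['pointer','marker_index','marker_grip','hook_saddle']:print(t,finder.place_of(t,'side')[:1])
eyes.capture('top')
for t in ['pointer','marker_index','marker_grip','hook_saddle']:print(t,finder.place_of(t,'top')[:1])
"
```

```text
t: 34.3
tool_pos: [0.5055, 0.0896, 0.3171]
t: 35.3
tool_pos: [0.5055, 0.0894, 0.3172]
t: 36.05
tool_pos: [0.5055, 0.0895, 0.3172]
orientation: [0.676, 0.737, -0.0, 0.0]
ft_force: [-1.0, -0.7, -0.4]
t 36.05 pos [0.5055 0.0895 0.3172] xang 94.94 tilt [-0. -0. -1.] F [-0.96 -0.68 -0.44] w 0.999
units tool xyz [-0.43  4.32 -0.11]
turn z units 0.02
units after turn [-0.42  4.32 -0.11]
[[504.78187831 259.59726288]]
[]
pointer [{'pixel': [329.8, 181.1], 'p': 0.64}]
marker_index [{'pixel': [329.3, 182.6], 'p': 0.54}]
marker_grip [{'pixel': [335.7, 152.1], 'p': 0.56}]
hook_saddle [{'pixel': [304.6, 202.3], 'p': 0.85}]
pointer [{'pixel': [297.6, 189.4], 'p': 0.56}]
marker_index [{'pixel': [293.7, 185.9], 'p': 0.78}]
marker_grip [{'pixel': [270.1, 173.9], 'p': 0.75}]
hook_saddle [{'pixel': [332.9, 227.7], 'p': 0.85}]
```

View pics/w7.png

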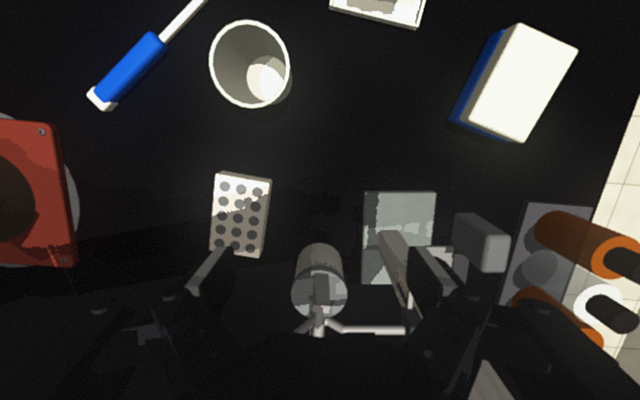

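```bash
python3 -c "
from h import *
for z in (.28,.29,.295): print(onz('wrist',(496,254),z))
print(tri([('side',(335.7,152.1)),('top',(270.1,173.9))]),'ptr',tri([('side',(329.8,181.1)),('top',(297.6,189.4))]),'sad',tri([('side',(304.6,202.3)),('top',(332.9,227.7))]))
s=eyes.capture('side'); cv2.imwrite('pics/s10.png',cv2.resize(s[130:220,280:380,::-1],None,fx=8,fy=6.6,interpolation=cv2.INTER_CUBIC))
t=eyes.capture('top'); cv2.imwrite('pics/t10.png',cv2.resize(t[140:240,240:360,::-1],None,fx=6,fy=6,interpolation=cv2.INTER_CUBIC))
w=cv2.imread('pics/w7.png'); cv2.imwrite('pics/w7z.png',cv2.resize(w[190:350,360:540],None,fx=4,fy=3.7,interpolation=cv2.INTER_CUBIC))
"
```

```text
[0.61524673 0.08702727 0.28      ]
[0.60819643 0.09145512 0.29      ]
[0.60467128 0.09366905 0.295     ]
[0.61522502 0.08666227 0.26367034] ptr [0.59009877 0.0364416  0.21439811] sad [ 0.51250899 -0.03339897  0.2180993 ]
```

View pics/s10.png

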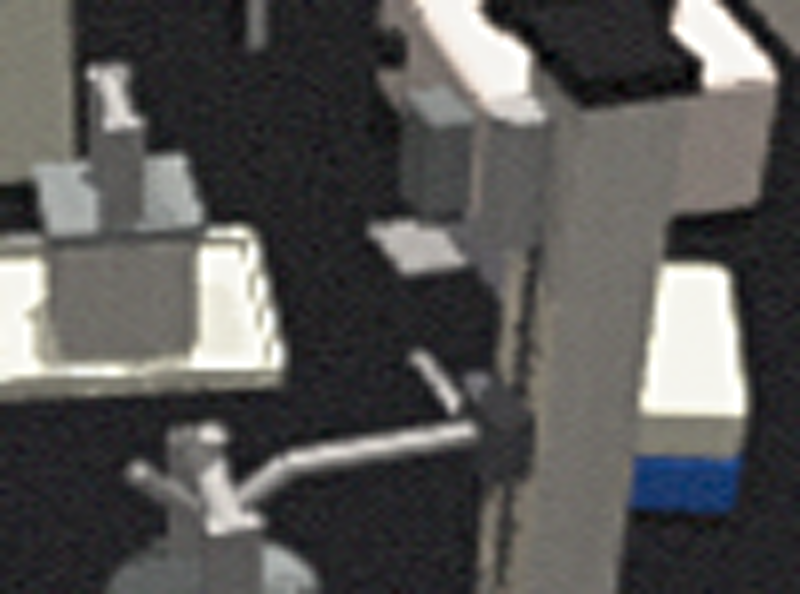

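View pics/t10.png

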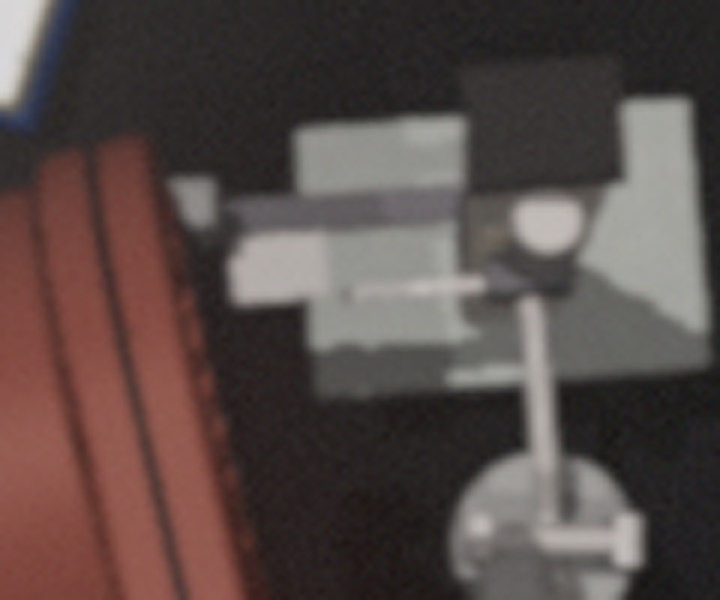

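View pics/w7z.png

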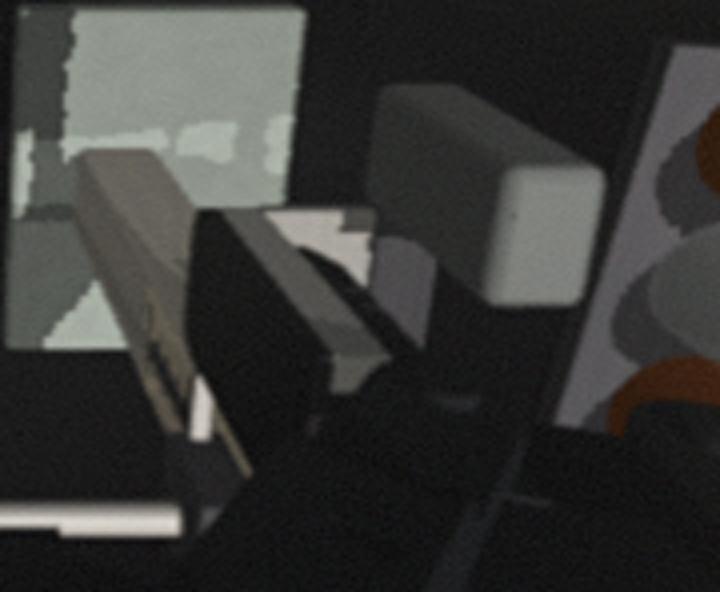

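```bash
python3 -c "
from h import *
print(tri([('side',(335.3,146.1)),('wrist',(496.3,254))]),tri([('side',(335.3,146.1)),('wrist',(496.3,254)),('top',(272.1,173.7))]),tri([('side',(335.3,146.1)),('top',(272.1,173.7))]))
T=np.array([.614,.088,.293])
for z in (.28,.285,.29,.293): print(z,proj('side',(.6135,.088,z)),proj('top',(.6135,.088,z)),proj('wrist',(.6135,.088,z)))
print(monitor.observe()['t'])
"
```

```text
[0.61427024 0.08754622 0.28102132] [0.6134952  0.08482593 0.28142209] [0.61192199 0.08125529 0.28487214]
0.28 [[335.04419402 146.30684674]] [[268.66852302 173.23630965]] [[493.58772033 252.32482355]]
0.285 [[335.14766195 144.5652186 ]] [[268.42974905 172.81622995]] [[498.42641459 256.10725539]]
0.29 [[335.25179307 142.81188185]] [[268.18818807 172.39124344]] [[503.54643513 260.10837432]]
0.293 [[335.31459248 141.75421466]] [[268.04189338 172.13386041]] [[506.7639692  262.62212334]]
36.75
```

```bash
python3 -m inch '[[0,0,0,0,0.6,-0.2,-1],[0,0,0,-0.1,0.8,0,-1],[0,0,0,-0.1,0.8,0,-1],[0,0,0,-0.1,0.8,0,-1],[0,0,0,-0.1,0.8,0,-1],[0,0,0,-0.06,0.5,0.2,-1],[0,0,0,0,0,0,-1]]'; python3 -c "
from h import *
delta((.6135,.087,.27),94.8)
cam('wrist'); print(proj('wrist',[(.6135,.087,.282)]))
s=eyes.capture('wrist'); cv2.imwrite('pics/w8.png',s[:,:,::-1])
"
```

```text
t: 37.62
tool_pos: [0.6136, 0.0876, 0.3163]
orientation: [0.676, 0.737, -0.001, -0.0]
ft_force: [-0.6, -1.1, 0.2]
gripper_width: 1.0
t 37.62 pos [0.6136 0.0876 0.3163] xang 94.91 tilt [-0.001 -0.001 -1.   ] F [-0.59 -1.14  0.25] w 1.0
units tool xyz [-0.02 -0.    1.85]
turn z units 0.02
units after turn [-0.02 -0.01  1.85]
[[319.16052476 237.94342995]]
```

View pics/w8.png

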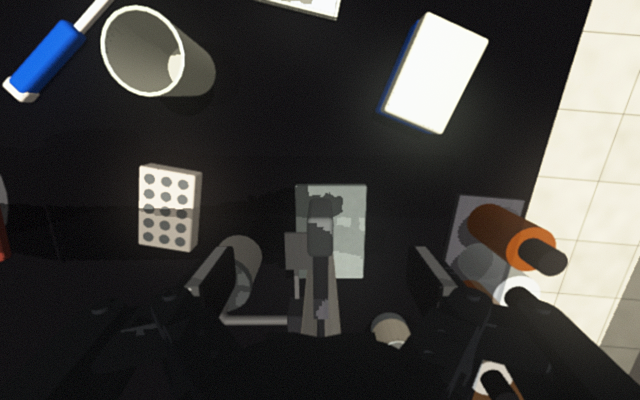

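```bash
python3 -m inch '[[0,0,0,0,0,0.6,-1],[0,0,0,0,0,0.7,-1],[0,0,0,0,0,0.55,-1],[0,0,0,0,0,0,0],[0,0,0,0,0,0,0.6],[0,0,0,0,0,0,1],[0,0,0,0,0,0,1],[0,0,0,0,0,0,1]]'; python3 -m inch '[[0,0,0,0,0,0,1],[0,0,0,0,0,0,1]]'; python3 -c "
from h import *
s=eyes.capture('side'); cv2.imwrite('pics/s11.png',cv2.resize(s[130:220,280:380,::-1],None,fx=8,fy=6.6,interpolation=cv2.INTER_CUBIC))
for t in ['pointer','marker_index']:print(t,finder.place_of(t,'side')[:2])
"
```

```text
t: 38.67
tool_pos: [0.6132, 0.0877, 0.2713]
orientation: [0.676, 0.737, -0.0, -0.0]
ft_force: [-4.2, -0.5, 2.5]
gripper_width: 0.176
t: 38.92
tool_pos: [0.6132, 0.0877, 0.2711]
orientation: [0.676, 0.737, -0.0, -0.0]
ft_force: [-5.2, -0.5, 1.7]
gripper_width: 0.174
pointer [{'pixel': [330.8, 182.5], 'p': 0.62}]
marker_index [{'pixel': [333.3, 172.6], 'p': 0.63}, {'pixel': [352.9, 196.8], 'p': 0.36}]
```

View pics/s11.png

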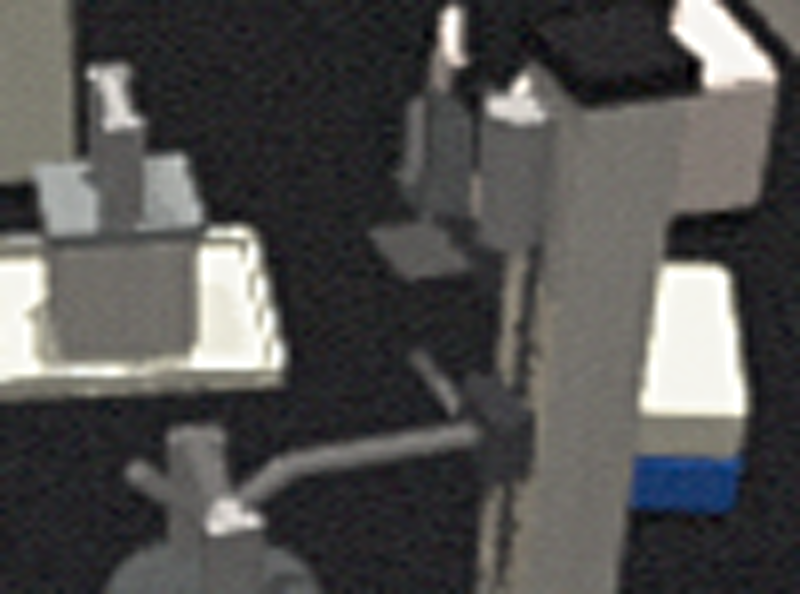

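```bash
python3 -c "
from h import *
p=tri([('side',(331.9,183.3)),('top',(297.5,189.2))]); print('ptr',p)
for s_,t_ in [((330.6,172.4),(278.7+15.5,190.3))]: print('blade front-inner corner',tri([('side',s_),('top',t_)]))
print('idx net',tri([('side',(333.3,172.6)),('top',(293.7,185.9))]))
y=np.array([-.0837,.9965,0])
for z in (.2,.205,.21): print(z,proj('side',[np.r_[p[:2],z],np.r_[p[:2],z]+.004*y]),proj('top',np.r_[p[:2],z]))
"
```

```text
ptr [0.59356265 0.03637078 0.20681572]
blade front-inner corner [0.58898753 0.04160216 0.23695218]
idx net [0.59716294 0.04294009 0.23419553]
0.2 [[331.60832725 185.49151226]
 [331.03866753 184.56133641]] [[297.63728382 189.40683964]]
0.205 [[331.70004674 183.89595479]
 [331.1281657  182.96753231]] [[297.57263574 189.10792387]]
0.21 [[331.79236362 182.28956638]
 [331.21824508 181.36294671]] [[297.50729581 188.80580729]]
```

```bash
python3 -m inch '[[0,0,0,0,0,0.3,1],[0,0,0,0,0,0.3,1],[0,0,0,0,0,0.3,1],[0,0,0,0,0,0.3,1],[0,0,0,0,0,0,1],[0,0,0,0,0,0,1]]'; python3 -c "
from h import *
s=eyes.capture('side'); cv2.imwrite('pics/s12.png',cv2.resize(s[150:210,300:370,::-1],None,fx=11,fy=9.9,interpolation=cv2.INTER_CUBIC))
t=eyes.capture('top'); cv2.imwrite('pics/t12.png',cv2.resize(t[160:210,260:340,::-1],None,fx=10,fy=10,interpolation=cv2.INTER_CUBIC))
for c in ['side','top']:
  for t in ['pointer','marker_index']:print(t,finder.place_of(t,c)[:1])
"
```

```text
t: 39.83
tool_pos: [0.6132, 0.0877, 0.2408]
orientation: [0.676, 0.737, -0.0, -0.0]
ft_force: [-4.1, 0.1, -3.3]
gripper_width: 0.178
pointer [{'pixel': [330.7, 182.1], 'p': 0.77}]
marker_index [{'pixel': [333.6, 181.8], 'p': 0.63}]
pointer [{'pixel': [297.4, 190.7], 'p': 0.84}]
marker_index []
```

View pics/s12.png

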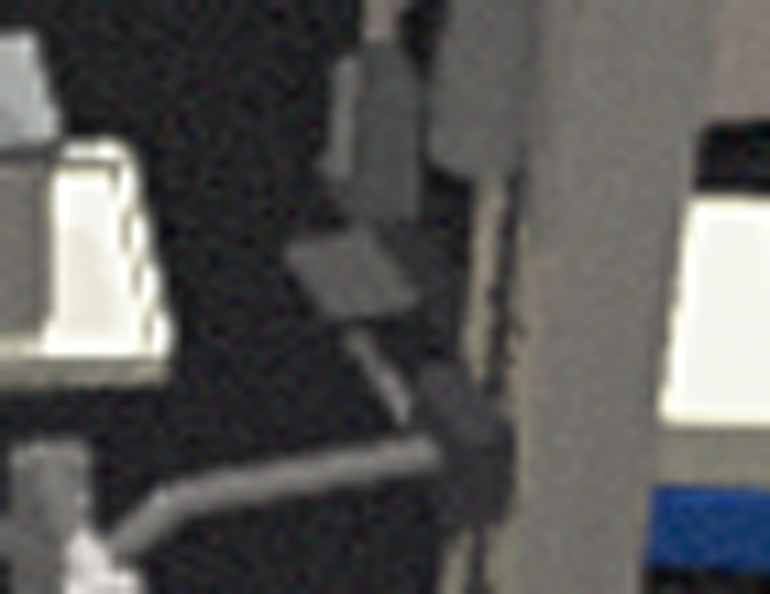

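View pics/t12.png

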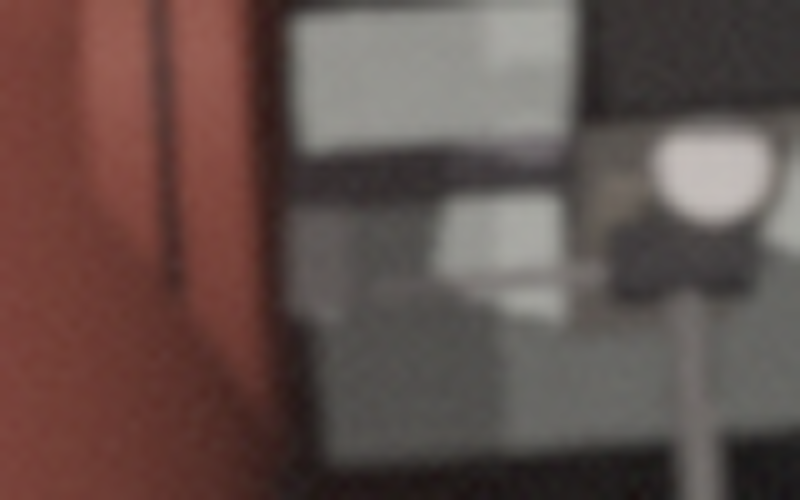

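```bash
python3 -m inch '[[0,0,0,0,0,0,0.4],[0,0,0,0,0,0,-0.2],[0,0,0,0,0,0,-0.3],[0,0,0,0,0,0,-0.3]]'; python3 -m inch '[[0,0,0,0,0,-0.4,-0.3],[0,0,0,0,0,-0.8,-0.3],[0,0,0,0,0,-0.8,-0.3],[0,0,0,0,0,-0.8,-0.3],[0,0,0,0,0,-0.4,-0.3],[0,0,0,0,0,0,-0.3]]'; python3 -c "
from h import *
s=np.mean([eyes.capture('side').astype(float) for _ in range(5)],0); np.save('side13.npy',s)
c=np.clip((s-20)*2.2,0,255).astype(np.uint8)
cv2.imwrite('pics/s13.png',cv2.resize(c[160:200,315:355,::-1],None,fx=15,fy=15,interpolation=cv2.INTER_CUBIC))
t=np.mean([eyes.capture('top').astype(float) for _ in range(4)],0); 
c=np.clip((t-10)*1.4,0,255).astype(np.uint8)
cv2.imwrite('pics/t13.png',cv2.resize(c[165:205,270:320,::-1],None,fx=15,fy=15,interpolation=cv2.INTER_CUBIC))
"
```

```text
t: 40.62
tool_pos: [0.6138, 0.0877, 0.2413]
orientation: [0.676, 0.737, 0.0, 0.0]
ft_force: [0.3, 0.4, -0.0]
gripper_width: 0.646
t: 41.38
tool_pos: [0.6139, 0.0877, 0.3218]
orientation: [0.676, 0.737, 0.001, 0.0]
ft_force: [0.7, -0.2, -0.8]
gripper_width: 0.65
```

View pics/s13.png

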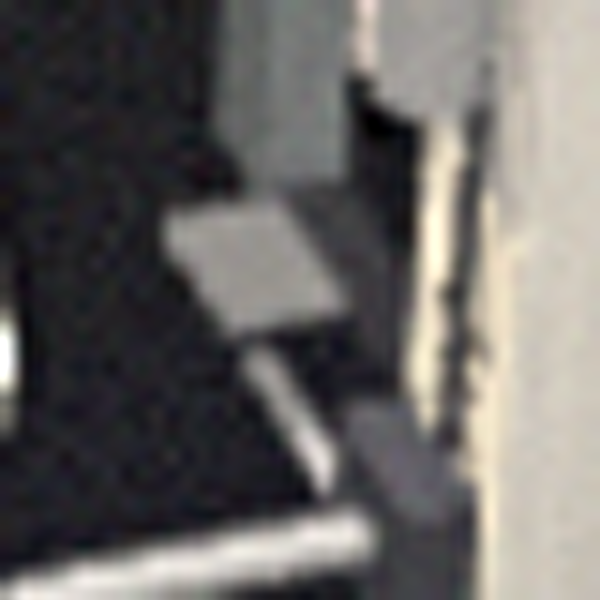

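View pics/t13.png

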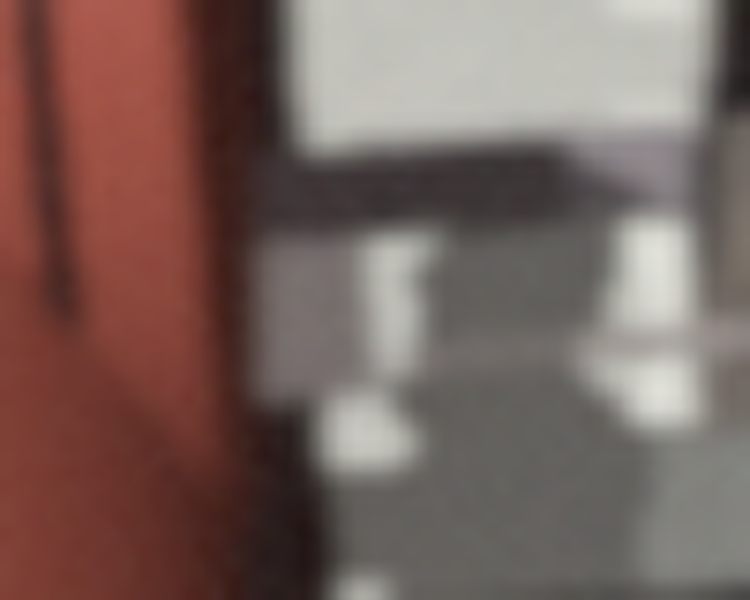

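```bash
python3 -c "
from h import *
np.set_printoptions(precision=4,suppress=True)
# near(-y)-front, near-back, far-front, far-back corners in side
S=dict(nf=(315+235/15,160+335/15),nb=(315+347/15,160+300/15),ff=(315+165/15,160+222/15))
T=dict(nf=(270+362/15,165+392/15),nb=(270+365/15,165+235/15))
for k in ('nf','nb'): print(k,tri([('side',S[k]),('top',T[k])]))
for z in (.200,.204,.208): print(z,{k:onz('side',v,z)[:2] for k,v in S.items()},{k:onz('top',v,z)[:2] for k,v in T.items()})
ptr=(315+250/15,160+348/15); ptt=(270+400/15,165+357/15)
print('ptr',tri([('side',ptr),('top',ptt)]))
for z in (.200,.204,.208): print(z,onz('side',ptr,z)[:2],onz('top',ptt,z)[:2])
"
```

```text
nf [0.591  0.0428 0.2054]
nb [0.6109 0.0427 0.2095]
0.2 {'nf': array([0.5949, 0.0494]), 'nb': array([0.6161, 0.0547]), 'ff': array([0.592 , 0.0832])} {'nf': array([0.59  , 0.0434]), 'nb': array([0.6112, 0.0432])}
0.204 {'nf': array([0.5932, 0.0444]), 'nb': array([0.6143, 0.0496]), 'ff': array([0.5904, 0.0779])} {'nf': array([0.5895, 0.0432]), 'nb': array([0.6107, 0.0431])}
0.208 {'nf': array([0.5916, 0.0393]), 'nb': array([0.6126, 0.0445]), 'ff': array([0.5887, 0.0726])} {'nf': array([0.5891, 0.0431]), 'nb': array([0.6101, 0.043 ])}
ptr [0.594  0.0382 0.2058]
0.2 [0.5963 0.0454] [0.5948 0.0383]
0.204 [0.5947 0.0404] [0.5943 0.0382]
0.208 [0.593  0.0354] [0.5938 0.0381]
```

```bash
python3 -c "
from h import *
P=[];I=[];A=[];B=[]
for k in range(4):
    eyes.capture('side')
    a=finder.place_of('pointer','side');b=finder.place_of('marker_index','side')
    print([np.round(x[0]['pixel'],1).tolist()+[round(x[0]['p'],2)] if x else None for x in (a,b)])
for k in range(3):
    eyes.capture('top')
    a=finder.place_of('pointer','top');b=finder.place_of('marker_index','top')
    print([np.round(x[0]['pixel'],1).tolist()+[round(x[0]['p'],2)] if x else None for x in (a,b)])
print(monitor.observe()['t'])
"
```

```text
[[330.5, 180.5, 0.58], None]
[[332.1, 182.1, 0.67], [330.6, 179.7, 0.55]]
[[331.5, 181.9, 0.58], [331.8, 179.8, 0.58]]
[[332.5, 183.7, 0.52], [329.7, 176.5, 0.54]]
[[297.7, 188.3, 0.53], [294.2, 187.9, 0.73]]
[[297.5, 188.7, 0.82], [295.6, 189.8, 0.61]]
[[297.9, 190.6, 0.82], [295.6, 189.0, 0.48]]
42.875
```

```bash
python3 -m inch '[[0,0,0,0,-0.8,0,-0.3],[0,0,0,0,-0.9,0,-0.3],[0,0,0,0,-0.9,0,-0.3],[0,0,0,0,-0.9,0,-0.3],[0,0,0,0,-0.9,0,-0.3],[0,0,0,0,-0.9,0,-0.3],[-1,0,0,0,0,0,-0.3],[-1,0,0,0,0,0,-0.3]]'; python3 -m inch '[[-1,0,0,0,0,0,-0.3],[-1,0,0,0,0,0,-0.3],[-1,0,0,0,0,0,-0.3],[-1,0,0,0,0,0,-0.3],[-1,0,0,0,0,0,-0.3],[0,0,0,0,0,0,-0.3],[0,0,0,0,0,0,-0.3]]'; python3 -c "
from h import *
import pickle
C=cam('wrist'); pickle.dump(C,open('c14.pkl','wb'))
s=eyes.capture('wrist'); cv2.imwrite('pics/w14.png',s[:,:,::-1])
print(proj('wrist',[(.594,.039,.205),(.59,.043,.205)]),C[2][:3,3],C[2][:3,2])
"
```

```text
t: 43.88
tool_pos: [0.4818, 0.0763, 0.3214]
orientation: [0.672, 0.733, 0.079, 0.072]
ft_force: [0.5, -1.4, 0.5]
gripper_width: 0.651
t: 44.75
tool_pos: [0.4999, 0.0815, 0.3192]
orientation: [0.647, 0.706, 0.217, 0.189]
ft_force: [-0.0, -0.2, 0.3]
gripper_width: 0.649
[[331.51950548 242.41296605]
 [328.60804238 239.22656487]] [0.42540992 0.14295275 0.42515919] [ 0.55206892 -0.21447885 -0.80574111]
```

View pics/w14.png

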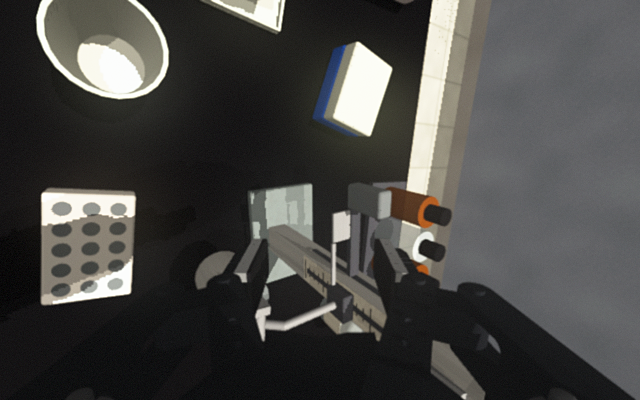

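```bash
python3 -c "
from h import *
w=cv2.imread('pics/w14.png'); w=np.clip(w.astype(float)*1.3,0,255).astype(np.uint8)
cv2.imwrite('pics/w14z.png',cv2.resize(w[180:300,300:400],None,fx=6,fy=5,interpolation=cv2.INTER_CUBIC)[:600])
ys=np.array([-.0837,.9965,0]);xs=np.array([.9965,.0837,0])
b=np.array([.594,.039,0])
for z in (.195,.2,.205,.21,.215): print(z,proj('wrist',[b+[0,0,z],b-.03*ys+[0,0,z],b+.004*ys+[0,0,z], b+.004*ys-.004*xs+[0,0,z],b+.004*ys+.016*xs+[0,0,z]]).round(1).tolist())
"
```

```text
0.195 [[325.9, 239.2], [325.8, 265.3], [326.0, 235.6], [322.8, 236.4], [338.3, 232.5]]
0.2 [[328.7, 240.8], [328.5, 267.2], [328.7, 237.1], [325.5, 238.0], [341.1, 233.9]]
0.205 [[331.5, 242.4], [331.2, 269.1], [331.6, 238.7], [328.3, 239.6], [344.1, 235.4]]
0.21 [[334.4, 244.1], [334.0, 271.2], [334.5, 240.4], [331.2, 241.3], [347.1, 237.0]]
0.215 [[337.4, 245.8], [336.9, 273.2], [337.5, 242.1], [334.2, 243.0], [350.2, 238.6]]
```

View pics/w14z.png

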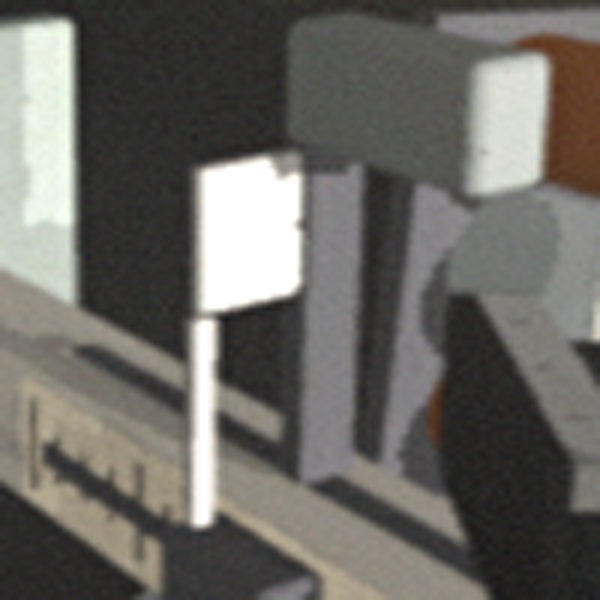

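```bash
python3 -c "
from h import *
np.set_printoptions(precision=4,suppress=True)
D={'ptr':[('side',(332.2,183.3)),('wrist',(333.8,244)),('top',(296.8,188.8))],
'nf':[('side',(330.7,182.3)),('wrist',(334.2,243)),('top',(294.2,191.4))],
'nb':[('side',(338.1,180)),('wrist',(350.3,238.6)),('top',(294.3,180.7))]}
for k,v in D.items():
    p=tri(v); print(k,'all',p,'s+w',tri(v[:2]),'t+w',tri(v[1:]),'s+t',tri([v[0],v[2]]), [(proj(n,p)[0]-q).round(1).tolist() for n,q in v])
c=monitor.observe(); print(c['t'],c['tool_pos'])
"
```

```text
ptr all [0.5949 0.0376 0.2064] s+w [0.5955 0.0374 0.2062] t+w [0.594  0.0382 0.2085] s+t [0.5947 0.0378 0.2056] [[-0.1, -0.2], [-0.9, 0.0], [0.1, -0.4]]
nf all [0.591  0.0411 0.2092] s+w [0.5929 0.0397 0.2087] t+w [0.5879 0.0431 0.2169] s+t [0.5907 0.0426 0.2057] [[-0.4, -0.7], [-2.5, -0.7], [0.9, -1.3]]
nb all [0.6112 0.0425 0.2109] s+w [0.6124 0.0423 0.2105] t+w [0.6096 0.0435 0.2146] s+t [0.6108 0.0427 0.2095] [[-0.2, -0.4], [-1.6, 0.1], [0.2, -0.8]]
44.8 [0.5001 0.0821 0.3195]
```

```bash
python3 -c "
from h import *
s=monitor.observe(); r=R.from_quat(s['orientation'])
g=R.from_matrix(np.array([[np.cos(a:=np.radians(94.8)),np.sin(a),0],[np.sin(a),-np.cos(a),0],[0,0,-1]]))
print((r.inv()*g).as_rotvec(degrees=True)/6)
print(g.as_matrix().T@(np.array([.6135,.0875,.305])-s['tool_pos'])/.025)
"
```

```text
[ 5.58104153 -0.15754047  0.05019859]
[-0.16302756  4.54016573  0.57873555]
```

```bash
python3 -m inch '[[0.93,-0.03,0,0,0,0,-0.3],[0.93,-0.03,0,0,0,0,-0.3],[0.93,-0.03,0,0,0,0,-0.3],[0.93,-0.03,0,0,0,0,-0.3],[0.93,-0.03,0.05,0,0,0,-0.3],[0.93,0,0,0,0,0,-0.3],[0,0,0,0,0,0,-0.3]]'; python3 -c "
from h import *
delta((.6135,.0875,.318),94.8)"
```

```text
t: 45.68
tool_pos: [0.501, 0.0828, 0.3185]
orientation: [0.677, 0.736, -0.001, 0.0]
ft_force: [-0.7, -0.0, -0.5]
gripper_width: 0.65
t 45.67 pos [0.501  0.0828 0.3185] xang 94.82 tilt [-0.001 -0.001 -1.   ] F [-0.67 -0.02 -0.46] w 0.65
units tool xyz [-0.19  4.5   0.02]
turn z units 0.0
units after turn [-0.19  4.5   0.02]
```

```bash
python3 -m inch '[[0,0,0,-0.03,0.7,0,-0.3],[0,0,0,-0.04,0.9,0,-0.3],[0,0,0,-0.04,0.9,0,-0.3],[0,0,0,-0.04,0.9,0,-0.3],[0,0,0,-0.04,0.8,0,-0.3],[0,0,0,0,0.3,0,-0.3],[0,0,0,0,0,0,-0.3]]'; python3 -c "
from h import *
delta((.6135,.0875,.2413),94.8)"
```

```text
t: 46.55
tool_pos: [0.6127, 0.0866, 0.3188]
orientation: [0.677, 0.736, 0.0, 0.001]
ft_force: [-0.7, -0.6, 0.6]
gripper_width: 0.652
t 46.55 pos [0.6127 0.0866 0.3188] xang 94.75 tilt [ 0.001 -0.    -1.   ] F [-0.68 -0.56  0.56] w 0.652
units tool xyz [0.03 0.03 3.1 ]
turn z units -0.01
units after turn [0.03 0.04 3.1 ]
```

```bash
python3 -m inch '[[0,0,0,0.03,0.03,0.6,-0.3],[0,0,0,0,0,0.9,-0.3],[0,0,0,0,0,0.9,-0.3],[0,0,0,0,0,0.7,-0.3],[0,0,0,0,0,0,0.3],[0,0,0,0,0,0,1],[0,0,0,0,0,0,1],[0,0,0,0,0,0,1]]'; python3 -m inch '[[0,0,0,0,0,0,1],[0,0,0,0,0,0.08,1],[0,0,0,0,0,0.08,1],[0,0,0,0,0,0,1],[0,0,0,0,0,0,1]]'
```

```text
t: 47.55
tool_pos: [0.6132, 0.0873, 0.242]
orientation: [0.677, 0.736, 0.0, 0.0]
ft_force: [-3.1, -0.8, 1.7]
gripper_width: 0.174
t: 48.18
tool_pos: [0.6133, 0.0873, 0.2369]
orientation: [0.677, 0.736, 0.0, 0.0]
ft_force: [-3.6, -0.1, -1.1]
gripper_width: 0.174
```

```bash
python3 -m inch '[[0,0,0,0,0,0,0.4],[0,0,0,0,0,0,-0.2],[0,0,0,0,0,0,-0.3],[0,0,0,0,0,0,-0.3]]'; python3 -m inch '[[0,0,0,0,0,-0.4,-0.3],[0,0,0,0,0,-0.8,-0.3],[0,0,0,0,0,-0.8,-0.3],[0,0,0,0,0,-0.8,-0.3],[0,0,0,0,0,-0.5,-0.3],[0,0,0,0,0,0,-0.3]]'|head -2; python3 -m inch '[[0,0,0,0,-0.8,0,-0.3],[0,0,0,0,-0.9,0,-0.3],[0,0,0,0,-0.9,0,-0.3],[0,0,0,0,-0.9,0,-0.3],[0,0,0,0,-0.9,0,-0.3],[0,0,0,0,-0.9,0,-0.3],[-1,0,0,0,0,0,-0.3],[-1,0,0,0,0,0,-0.3]]' | head -2; python3 -m inch '[[-1,0,0,0,0,0,-0.3],[-1,0,0,0,0,0,-0.3],[-1,0,0,0,0,0,-0.3],[-0.6,0,0,0,0,0,-0.3],[0,0,0,0,0,0,-0.3]]' | head -2; python3 -c "
from h import *
ws=eyes.capture('wrist')
w=np.clip(ws[:,:,::-1].astype(float)*1.3,0,255).astype(np.uint8)
b=np.array([.5945,.0385,.205]);c=proj('wrist',b)[0].round().astype(int);print(c)
x0,y0=c-[50,60]
print(x0,y0); cv2.imwrite('pics/w15z.png',cv2.resize(w[y0:y0+120,x0:x0+100],None,fx=6,fy=5,interpolation=cv2.INTER_CUBIC))
s=np.mean([eyes.capture('side').astype(float) for _ in range(4)],0)
q=np.clip((s-20)*2.2,0,255).astype(np.uint8)
cv2.imwrite('pics/s15.png',cv2.resize(q[160:200,315:355,::-1],None,fx=15,fy=15,interpolation=cv2.INTER_CUBIC))
print(monitor.observe()['t'])
"
```

```text
t: 48.68
tool_pos: [0.6135, 0.0872, 0.2374]
orientation: [0.677, 0.736, 0.0, 0.0]
ft_force: [-0.2, 0.4, -0.6]
gripper_width: 0.653
t: 49.42
tool_pos: [0.6137, 0.0873, 0.3209]
t: 50.42
tool_pos: [0.4811, 0.0763, 0.3189]
t: 51.05
tool_pos: [0.4949, 0.0786, 0.3153]
[339 237]
289 177
51.3
```

View pics/w15z.png

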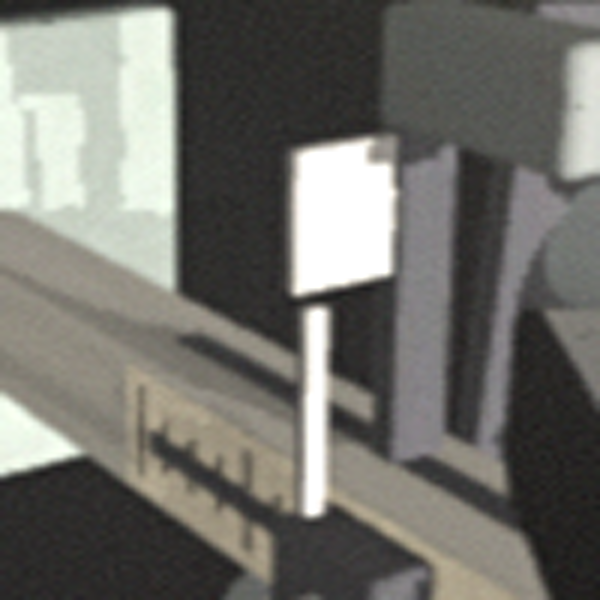

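View pics/s15.png

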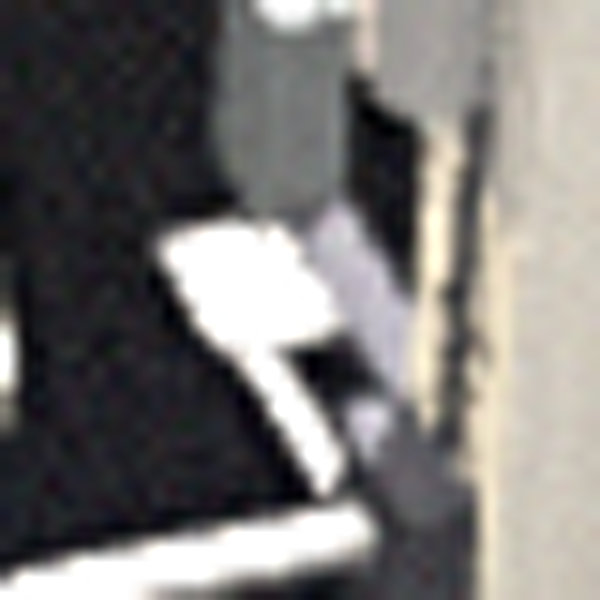

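```bash
python3 -c "
from h import *
s=eyes.capture('side');cv2.imwrite('pics/s16.png',s[:,:,::-1]); s=eyes.capture('wrist');cv2.imwrite('pics/w16.png',s[:,:,::-1])
delta((.6,0,.3))"
```

```text
t 51.4 pos [0.4957 0.0796 0.3174] xang 94.72 tilt [ 0.544  0.044 -0.838] F [-0.07 -0.05  0.27] w 0.652
units tool xyz [-3.52  2.88  2.71]
```

View pics/s16.png

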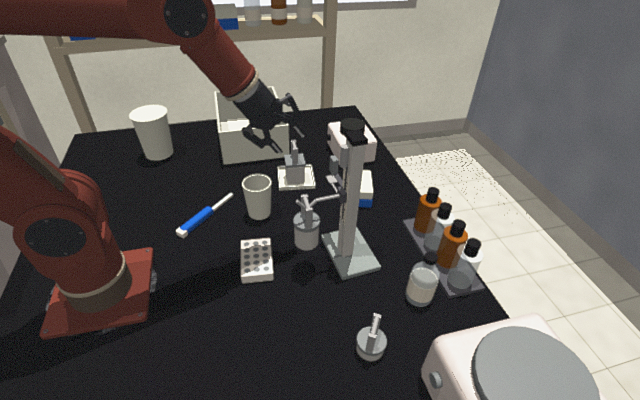

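View pics/w16.png

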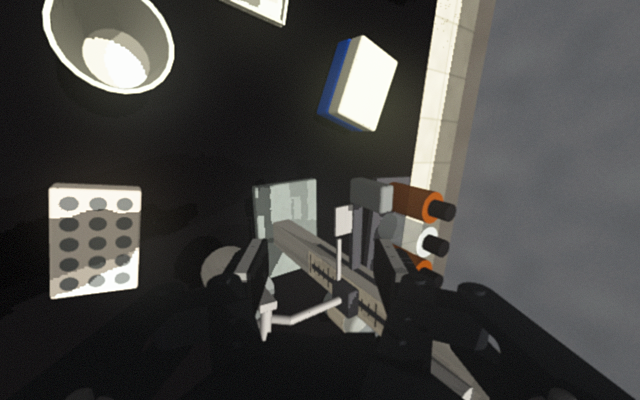

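The square bucket stands in the tray at about (295,170) and the round one hangs at (306,230). The other things look unmoved, and the gripper is clear with no force on it. Handing in.

```bash
python3 -c "
from plant import workorder,monitor
print(workorder.finish_job()); print(monitor.observe()['t'])"
```

```text
the job is handed in; nothing more can be done
None
the job is handed in; nothing more can be done
```

I moved the square bucket off the hook and stood it upright in the tray. The round bucket went on by its bail, lowered in small steps until the wrist force was near zero, with the carriage at about 0.045 m. I then slid the marker down in two goes. The job was handed in at about 51 s of the 72 allowed, and no verdict came back.

**Last pictures:** the square bucket is upright in the tray and the round bucket hangs free. The other things look where they were by eye; I did not measure them again. The arm was clear, with wrist force within noise.

**Marker level:** after the first slide, my estimates disagreed, from level to about 8 mm high, mostly 3–4 mm. I took it down about 4 mm more. The close wrist view then showed index and pointer level, and the side view put the index at most about 1 mm low. Both are inside the 4 mm limit, though each view is only good to about 1.5 mm.

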